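# Re-rack four pipe fittings in reverse order

### The job

Move the four pipe fittings from the trays on the wooden board to the pockets of the aluminium strip in reverse order: the one that stands farthest left on the board goes into the pocket farthest right, and so on, left and right as seen from the robot. Each must end up standing upright and flat on the floor of its own pocket; do not tip any over on the way, and leave the tin, the tape and the wrench alone.

Things in the scene. Friction and masses are not known exactly. Their poses are not given: they have to be found in the camera images.
- tube_mid (a point): Fitting: white plastic pipe coupling, a plain upright tube of outer diameter 42, height 64, open dark bore on top (mm). The point is on its upright axis half-way up; z points up. Stands loose in its own tray at the start; 60 g nominal.
- hex_mid (a point): Fitting: brass threaded reducing nipple standing upright, height 62: round threaded foot (diameter 35, 22 high), then a hexagon (39 across flats, 45 across corners, from 22 to 42 above its underside), then a thin threaded top (diameter 25) (mm). The point is on its upright axis half-way up; z points up. Stands loose in its own tray at the start; 220 g nominal.
- cap_mid (a point): Fitting: copper pipe end cap, an upright round piece with domed top, diameter 36 (a 38.4 bead near the foot), height 60; straight sides up to 46 (mm). The point is on its upright axis half-way up; z points up. Stands loose in its own tray at the start; 100 g nominal.
- tee_mid (a point): Fitting: grey steel pipe tee standing upright, height 70: upright pipe of diameter 34 (collars of 38 in the lowest and highest 8 mm) with one side branch of diameter 31 to 35 half-way up, reaching 42 from the pipe's axis along the fitting's own +x; grip it across the branch (fingers closing along its own y) (mm). The point is on its upright axis half-way up; z points up. Stands loose in its own tray at the start; 200 g nominal.
- tray_tube: Fixed low grey tray, 74 x 74 mm, in which the tube fitting stands at the start; the four trays are alike and lie in a row on the wooden board in any order. Origin: centre of its underside, which is 6 mm above the table; the floor on which the fitting stands is 5 mm above the origin, the rim (5 wide, inner opening 64 square) 10 mm above it. Axes as the board's.
- tray_hex: Fixed low grey tray, 74 x 74 mm, in which the hex fitting stands at the start; the four trays are alike and lie in a row on the wooden board in any order. Origin: centre of its underside, which is 6 mm above the table; the floor on which the fitting stands is 5 mm above the origin, the rim (5 wide, inner opening 64 square) 10 mm above it. Axes as the board's.
- tray_cap: Fixed low grey tray, 74 x 74 mm, in which the cap fitting stands at the start; the four trays are alike and lie in a row on the wooden board in any order. Origin: centre of its underside, which is 6 mm above the table; the floor on which the fitting stands is 5 mm above the origin, the rim (5 wide, inner opening 64 square) 10 mm above it. Axes as the board's.
- tray_tee: Fixed low grey tray, 74 x 74 mm, in which the tee fitting stands at the start; the four trays are alike and lie in a row on the wooden board in any order. Origin: centre of its underside, which is 6 mm above the table; the floor on which the fitting stands is 5 mm above the origin, the rim (5 wide, inner opening 64 square) 10 mm above it. Axes as the board's.
- board: Old rack: fixed flat wooden board 84 x 385 x 6 mm under the four trays. Origin: centre of its underside, on the table; y runs along the row, to the left as the robot looks at it; the trays are at y = +142.5, +47.5, -47.5 and -142.5 mm, x = 0. It may lie nearer to or farther from the robot than the new rack.
- strip: New rack: fixed aluminium strip 84 x 385 mm with four dark-rimmed pockets in a row, empty at the start. Origin: centre of its underside, on the table; y runs along the row, to the left as the robot looks at it; pocket centres at y = +142.5, +47.5, -47.5 and -142.5 mm, x = 0. Pocket floors are 11 mm above the origin; each pocket is 64 mm square inside, its rim 5 mm wide and 5 mm higher than its floor.
- can: Bystander: loose upright tin with paper band, diameter 72, height 99 mm. Origin: centre of its underside. Leave alone.
- tape: Bystander: loose roll of white tape lying flat, outer diameter 68, height 19 mm. Origin: centre of its underside. Leave alone.
- wrench: Bystander: loose wrench lying flat on the table along its own x, about 180 mm long, under 20 mm high. Origin: on its underside, about the middle. Leave alone.

How it is judged:
At the end, for the whole second after the job is handed in: Each fitting stands upright (within 0.12 rad), at rest, with its foot on the floor of the pocket that mirrors its tray's place in the row (axis within 18 mm of the pocket's centre along and across the strip, height within 5 mm); all released (((y of tray_tube in the frame of board between 0.1125 and 0.1725 m and y of tube_mid in the frame of strip between -0.1605 and -0.1245 m) or (y of tray_tube in the frame of board between 0.0175 and 0.0775 m and y of tube_mid in the frame of strip between -0.0655 and -0.0295 m) or (y of tray_tube in the frame of board between -0.0775 and -0.0175 m and y of tube_mid in the frame of strip between 0.0295 and 0.0655 m) or (y of tray_tube in the frame of board between -0.1725 and -0.1125 m and y of tube_mid in the frame of strip between 0.1245 and 0.1605 m)) and x of tube_mid in the frame of strip between -0.018 and 0.018 m and z of tube_mid in the frame of strip between 0.038 and 0.048 m and angle between each of tube_mid, hex_mid, cap_mid, tee_mid's own z axis and vertical below 0.12 rad and linear speed of each of tube, hex, cap, tee below 0.02 m/s and angular speed of each of tube, hex, cap, tee below 0.2 rad/s and ((y of tray_hex in the frame of board between 0.1125 and 0.1725 m and y of hex_mid in the frame of strip between -0.1605 and -0.1245 m) or (y of tray_hex in the frame of board between 0.0175 and 0.0775 m and y of hex_mid in the frame of strip between -0.0655 and -0.0295 m) or (y of tray_hex in the frame of board between -0.0775 and -0.0175 m and y of hex_mid in the frame of strip between 0.0295 and 0.0655 m) or (y of tray_hex in the frame of board between -0.1725 and -0.1125 m and y of hex_mid in the frame of strip between 0.1245 and 0.1605 m)) and x of hex_mid in the frame of strip between -0.018 and 0.018 m and z of hex_mid in the frame of strip between 0.037 and 0.047 m and ((y of tray_cap in the frame of board between 0.1125 and 0.1725 m and y of cap_mid in the frame of strip between -0.1605 and -0.1245 m) or (y of tray_cap in the frame of board between 0.0175 and 0.0775 m and y of cap_mid in the frame of strip between -0.0655 and -0.0295 m) or (y of tray_cap in the frame of board between -0.0775 and -0.0175 m and y of cap_mid in the frame of strip between 0.0295 and 0.0655 m) or (y of tray_cap in the frame of board between -0.1725 and -0.1125 m and y of cap_mid in the frame of strip between 0.1245 and 0.1605 m)) and x of cap_mid in the frame of strip between -0.018 and 0.018 m and z of cap_mid in the frame of strip between 0.036 and 0.046 m and ((y of tray_tee in the frame of board between 0.1125 and 0.1725 m and y of tee_mid in the frame of strip between -0.1605 and -0.1245 m) or (y of tray_tee in the frame of board between 0.0175 and 0.0775 m and y of tee_mid in the frame of strip between -0.0655 and -0.0295 m) or (y of tray_tee in the frame of board between -0.0775 and -0.0175 m and y of tee_mid in the frame of strip between 0.0295 and 0.0655 m) or (y of tray_tee in the frame of board between -0.1725 and -0.1125 m and y of tee_mid in the frame of strip between 0.1245 and 0.1605 m)) and x of tee_mid in the frame of strip between -0.018 and 0.018 m and z of tee_mid in the frame of strip between 0.041 and 0.051 m); the robot touches nothing.
It fails at once if a fitting is tipped over (angle between any of tube_mid, hex_mid, cap_mid, tee_mid's own z axis and vertical above 0.7 rad).
It fails at once if the tin, the tape or the wrench is disturbed (distance of any of can, tape, wrench from where it was at the start of the episode above 0.03 m).
It also fails if it takes over 99 s, if anything falls off the work surface, if the arm or the gripper's body presses on something with over 40 N, if the wrist force passes 120 N, or if a joint passes its speed limit or range.

### The arm

A 7-joint arm with a two-finger parallel gripper is mounted at the origin on the work surface. World frame = base frame: x ahead of the robot, y to its left, z up, the work surface at z = 0. Lengths are in m, angles in rad, forces in N, time in s.
With the tool pointing down it reaches from about 0.425 to 0.825 m from the base axis. Payload 3.6 kg.
Tool frame: the origin (TCP) lies at the very end of the fingers, on their centre line; the grasp point (between the pads) lies 19 mm behind it (bot.grip_depth is the distance from the TCP to the grasp point, in m); y points along the fingers, x is the direction in which the jaws open and shut, and the axes are right-handed (so a half turn about y gives the same grasp; the last joint's range is limited). The gripper opens to 93 mm and grips with 3 to 60 N. Pads are 15 mm wide; open, the fingers measure 128 mm over their backs; the gripper's body (75 mm by 188 mm) begins 65 mm behind the grasp point.
Start: joints at [-0.026, 0.615, -0.013, 1.423, 0.008, 1.103, -0.04], TCP at [0.65, 0, 0.186] pointing down, gripper open.
Joint ranges: [-3.12, 3.12], [-0.3, 2.06], [-1.34, 1.32], [0.26, 2.42], [-1.36, 4.5], [0.01, 1.98], [-2.84, 2.84]. Speed limits (rad/s): [2.79, 2.79, 3.14, 3.14, 3.14, 3.14, 3.14].

### API

Orientations are given as a unit quaternion [w, x, y, z].
In Python, from plant import read_state, grab_frame, ticket, bot gives the robot as it stands. The module is installed in compiled form; this text tells all that it offers.
- The arm moves only by the shell command python3 -m crank 'ROWS' [FORCE]. ROWS is JSON, a list of rows, each a list of 7 numbers: the turn, a rotation vector about the world's x, y, z in rad, then the shift along the world's x, y, z in cm, then the gripper command: -1 is shut, 1 is fully open, values between are in proportion. In form: [[wx, wy, wz, x, y, z, claw], ...]. A call has 1 to 8 rows; each row shifts and turns the pose as measured when the row begins; what a row does not reach is not made up. A row lasts 1/10 s, in which the tool goes at most 50 mm and 8.59 degrees, less where a joint would pass 70% of its speed; a pose out of reach is approached as far as the arm can. A call is refused whole if a number of a shift passes 5 or a number of a turn 0.15, either way. A call with a gripper value outside its range is refused whole. The fingers move at their own pace and stop on an object; FORCE is the grip in N (left out, the last holds). Time passes only in rows, so rows that do not move let the fingers close. It gives the time, the measured TCP pose, the force and the opening at its end, in the units of the state.
- read_state(): the state, without advancing time (a new reading comes with each control period).
- grab_frame(name): name is "scene" or "side" or "wrist"; returns a dict with "image" (420x560x3 uint8, blue, green, red), "z_map" (420x560 float32, m along the optical axis (not along the pixel's ray), 0 where there is no reading), "fx", "fy", "cx", "cy" (pixels), "view" (4x4, takes a point from world to camera coordinates); the wrist camera has in their place "T_tool_cam" (4x4, takes a point from camera to tool coordinates, whose origin is the TCP and whose axes are the tool frame's). Camera axes: x right, y up, looking along -z (the intrinsics and any distortion apply to the point x, -y, -z); pixel columns grow to the right and rows downward; lengths in m; the calibration is good to about 2 mm. A picture is of the moment at which its call begins: read the wrist's pose just before it.
- ticket.hand_in(): hands the job in, once; it reports no verdict.
The state is a dict: "clock": time; "qpos": joint angles; "qvel": joint speeds; "effort": joint torques, N m; "tcp_pos": TCP position; "orientation": TCP orientation; "ft_force": force on the tool from outside, world axes, zero at the start; "ft_torque": the same for the moment, N m; "width": finger opening in m.
Only numpy, scipy, OpenCV 4.12 (cv2) and the standard library are available. Lean on these libraries where they do the work, as an engineer would, in place of code of your own. Each camera call takes 0.05 s, during which the arm holds its last target.

## Working session

There is one attempt and no reset: what is moved stays moved. The work goes in short steps, Python scripts to look and compute and a shell command to move; the robot and the scene stay as the last step left them, time stands still between calls to the robot, and variables do not carry over. Pictures are saved under pics/ and viewed, and the job is handed in when it is done.

```bash
mkdir -p pics; python3 - <<'E'
from plant import read_state, grab_frame, bot
import cv2, numpy as np
s=read_state(); print(s['clock'],s['tcp_pos'],s['orientation'],s['width'])
for n in ['scene','side']:
    f=grab_frame(n); cv2.imwrite(f'pics/{n}0.png',f['image']); np.savez(f'{n}0.npz',**f)
    print(n,f['fx'],f['fy'],f['cx'],f['cy'],[k for k in f],np.round(f['view'],3).tolist())
E
```

```text
0.0 [ 6.49134040e-01 -5.48548774e-06  1.84735975e-01] [-0.70707711  0.70713535 -0.00084646 -0.00091976] 0.09287146037175088
scene 532.3983242814213 532.3983242814213 284.1128349985521 205.0019405649821 ['image', 'z_map', 'fx', 'fy', 'cx', 'cy', 'view'] [[0.295, 0.955, 0.017, -0.154], [-0.52, 0.145, 0.842, 0.207], [0.801, -0.257, 0.54, -1.83], [0.0, 0.0, 0.0, 1.0]]
side 540.0143567825933 540.0143567825933 286.588736042177 208.15967263444227 ['image', 'z_map', 'fx', 'fy', 'cx', 'cy', 'view'] [[0.785, -0.619, 0.02, -0.405], [0.429, 0.566, 0.704, -0.258], [-0.447, -0.544, 0.71, -1.173], [0.0, 0.0, 0.0, 1.0]]
```

View pics/scene0.png

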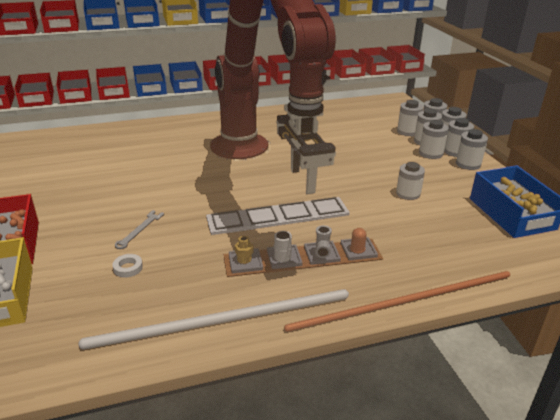

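View pics/side0.png

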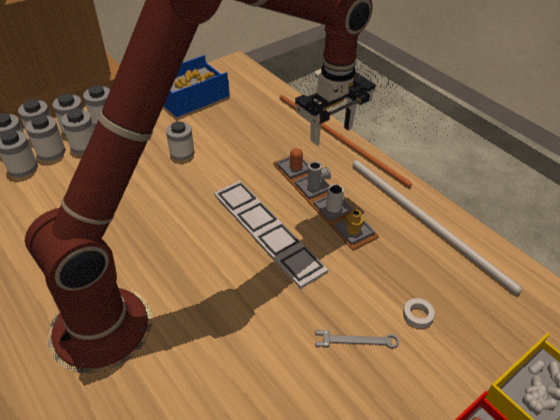

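```bash
cat > h.py <<'E'
import numpy as np, cv2
def cloud(f):
    z=f['z_map']; v,u=np.nonzero(z>0); d=z[v,u]
    X=np.stack([(u-f['cx'])*d/f['fx'],-(v-f['cy'])*d/f['fy'],-d,np.ones_like(d)],1)
    W=X@np.linalg.inv(f['view']).T
    return W[:,:3],u,v,f['image'][v,u]
def topdown(W,C,x0,x1,y0,y1,r=0.001):
    # image: up=+x, left=+y
    im=np.zeros((int((x1-x0)/r),int((y1-y0)/r),3),np.uint8)
    o=np.argsort(W[:,2]);W=W[o];C=C[o]
    i=((x1-W[:,0])/r).astype(int);j=((y1-W[:,1])/r).astype(int)
    m=(i>=0)&(j>=0)&(i<im.shape[0])&(j<im.shape[1]); im[i[m],j[m]]=C[m]; return im
E
python3 - <<'E'
from h import *
ims=[]
for n in ['scene','side']:
    f=dict(np.load(f'{n}0.npz')); W,u,v,C=cloud(f)
    t=(W[:,0]>.4)&(W[:,0]<.8)&(abs(W[:,1])<.3)
    print(n,'table z',np.median(W[t,2]))
    m=t&(W[:,2]<.12)&(W[:,2]>-.03)
    im=topdown(W[m],C[m],.4,.9,-.35,.3,.001); im=cv2.dilate(im,np.ones((2,2)))
    for k in range(0,500,100): cv2.putText(im,f'{.9-k/1000:.1f}',(0,k+10),0,.4,(0,255,0)); cv2.line(im,(0,k),(8,k),(0,255,0))
    for k in range(0,650,50): cv2.putText(im,f'{.3-k/1000:.2f}',(k,495),0,.35,(0,255,0))
    cv2.imwrite(f'pics/td_{n}.png',im)
E
```

```text
scene table z -0.0008786835310484742
side table z 0.0035059548628695314
```

View pics/td_scene.png

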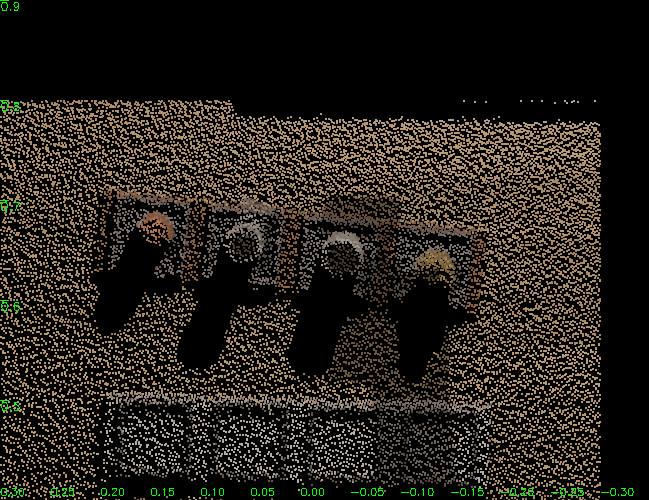

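View pics/td_side.png

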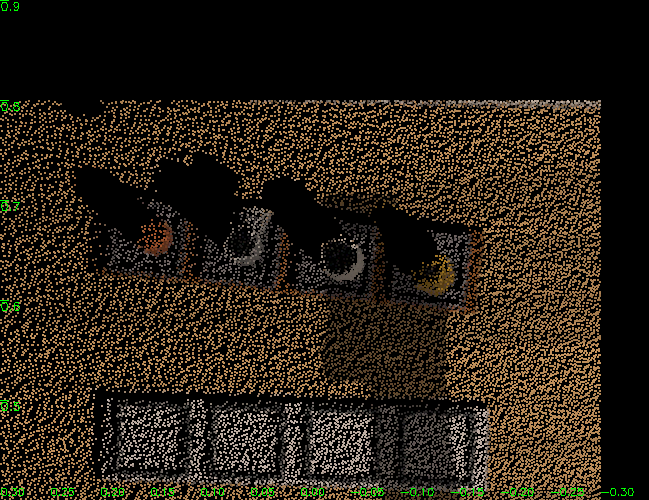

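```bash
python3 - <<'E'
from plant import *
import cv2, numpy as np
s=read_state(); f=grab_frame('wrist'); cv2.imwrite('pics/w0.png',f['image']); np.savez('wrist0.npz',**f,p=s['tcp_pos'],q=s['orientation'])
print(np.round(f['T_tool_cam'],3).tolist(),f['fx'],f['cx'],f['cy'],[k for k in f])
E
```

```text
[[1.0, 0.0, -0.0, 0.001], [-0.0, 0.3, -0.954, -0.198], [-0.0, 0.954, 0.3, 0.084], [0.0, 0.0, 0.0, 1.0]] 313.5353765888843 281.25778115560894 210.51489695900224 ['image', 'z_map', 'fx', 'fy', 'cx', 'cy', 'T_tool_cam']
```

View pics/w0.png

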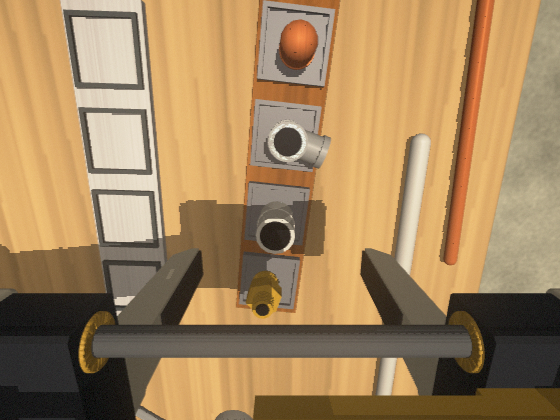

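```bash
python3 - <<'E'
from h import *
from scipy.optimize import least_squares
g={'cap':(.67,.155,.018,46),'tee':(.66,.065,.017,70),'tube':(.65,-.032,.021,64),'hex':(.638,-.122,.0175,62)}
for n in ['scene','side']:
    f=dict(np.load(f'{n}0.npz')); W,u,v,C=cloud(f)
    t=(W[:,0]>.42)&(W[:,0]<.8)&(W[:,1]>-.3)&(W[:,1]<.25)
    # table plane
    Z=W[t&(abs(W[:,2])<.012)]
    tb=Z[(Z[:,0]>.52)&(Z[:,0]<.59)]; z0=np.median(tb[:,2]); W[:,2]-=z0
    print(n,'z0',z0)
    # strip / board points
    for nm,cx,(a,b) in (('strip',.46,(.42,.525)),('board',.65,(.58,.74))):
        m=t&(W[:,0]>a)&(W[:,0]<b)&(W[:,2]>.003)&(W[:,2]<.02)
        P=W[m]; 
        zs=P[:,2]
        R=cv2.minAreaRect((P[:,:2]*1000).astype(np.float32)); print(nm,len(P),[np.round(x,1) for x in R], np.percentile(zs,[5,50,95]).round(4))
    for k,(x,y,r,h) in g.items():
        zlo,zhi=(.02,.075)
        if k=='hex': zlo,zhi=.055,.072
        if k=='cap': zlo,zhi=.02,.055
        if k=='tee': zlo,zhi=.066,.085
        m=(np.hypot(W[:,0]-x,W[:,1]-y)<.035)&(W[:,2]>zlo)&(W[:,2]<zhi)
        P=W[m]; 
        rr={'hex':.0125,'cap':.018,'tee':.019,'tube':.021}[k]
        s=least_squares(lambda c:np.hypot(P[:,0]-c[0],P[:,1]-c[1])-rr,[x,y],loss='soft_l1',f_scale=.001)
        mm=(np.hypot(W[:,0]-x,W[:,1]-y)<.03)
        print(k,len(P),s.x.round(4),'res',np.median(abs(s.fun)).round(4),'top',np.percentile(W[mm,2],99).round(4))
E
```

```text
scene z0 -0.0022976190097859783
strip 2746 [array([472.4, -24.8]), array([104.5, 547.3]), np.float64(0.0)] [0.0048 0.0111 0.0169]
board 3089 [array([659.6, -24.2]), array([547.3, 159.6]), np.float64(89.9)] [0.0035 0.01   0.0175]
cap 168 [0.666  0.1472] res 0.001 top 0.0718
tee 179 [0.6553 0.0567] res 0.0025 top 0.5764
tube 365 [ 0.6434 -0.0409] res 0.0012 top 0.5892
hex 79 [ 0.6285 -0.1333] res 0.0009 top 0.0753
side z0 0.00025328644771160924
strip 3650 [array([472.5, -24.3]), array([548.1, 104.9]), np.float64(90.0)] [0.0043 0.0115 0.017 ]
board 2630 [array([660.3, -26. ]), array([547.4, 159.6]), np.float64(89.8)] [0.0033 0.0098 0.0178]
cap 115 [0.6661 0.1491] res 0.0013 top 0.0723
tee 144 [0.6567 0.0595] res 0.0031 top 0.0846
tube 289 [ 0.643  -0.0394] res 0.0011 top 0.5708
hex 75 [ 0.6273 -0.1318] res 0.0013 top 0.0756
```

```bash
python3 - <<'E'
from h import *
from scipy.spatial.transform import Rotation as R
def wristW(f):
    z=f['z_map']; v,u=np.nonzero(z>0); d=z[v,u]
    X=np.stack([(u-f['cx'])*d/f['fx'],-(v-f['cy'])*d/f['fy'],-d,np.ones_like(d)],1)
    q=f['q'];M=np.eye(4);M[:3,:3]=R.from_quat([q[1],q[2],q[3],q[0]]).as_matrix();M[:3,3]=f['p']
    return (X@(M@f['T_tool_cam']).T)[:,:3],u,v,f['image'][v,u]
for n in ['scene','side','wrist']:
    f=dict(np.load(f'{n}0.npz')); W,u,v,C=wristW(f) if n=='wrist' else cloud(f)
    tb=W[(W[:,0]>.53)&(W[:,0]<.58)&(abs(W[:,1])<.15)&(abs(W[:,2])<.02)]; z0=np.median(tb[:,2]); W[:,2]-=z0
    print(n,'z0',z0,'noise',tb[:,2].std())
    for nm,(a,b),zc in (('strip',(.40,.54),.006),('board',(.56,.76),.004)):
        m=(W[:,0]>a)&(W[:,0]<b)&(abs(W[:,1]+.02)<.25)&(W[:,2]<.025)&(W[:,2]>-.02)
        P=W[m]; i=((P[:,0]-a)/.003).astype(int); j=((P[:,1]+.27)/.003).astype(int)
        H=np.zeros((80,170));N=H.copy(); np.add.at(H,(i,j),P[:,2]);np.add.at(N,(i,j),1)
        k=np.ones((3,3)); z=cv2.filter2D(H,-1,k)/np.maximum(cv2.filter2D(N,-1,k),1e-9)
        b_=((z>zc)&(cv2.filter2D(N,-1,k)>0)).astype(np.uint8)
        b_=cv2.morphologyEx(b_,cv2.MORPH_OPEN,k); 
        c=max(cv2.findContours(b_,0,2)[0],key=cv2.contourArea); 
        r=cv2.minAreaRect(c); ctr=(a+(r[0][1]+.5)*.003, -.27+(r[0][0]+.5)*.003)
        print(nm,np.round(ctr,4),np.array(r[1])*3,r[2])
    # tee branch
    m=(abs(W[:,0]-.68)<.03)&(abs(W[:,1]-.05)<.05)&(W[:,2]>.035)&(W[:,2]<.062)
    P=W[m]-[.656,.058,0]; d=np.hypot(P[:,0],P[:,1]); P=P[(d>.024)&(d<.045)]
    if len(P): print('branch',len(P),P.mean(0).round(4),np.degrees(np.arctan2(P[:,1].mean(),P[:,0].mean())))
E
```

```text
scene z0 -0.002270114604119078 noise 0.001718573867621635
strip [0.4546 0.0053] [388.41448975  94.09636116] 2.14758563041687
board [0.6493 0.0112] [384.65048218  87.75455475] 6.428747653961182
branch 117 [ 0.0355 -0.0146  0.0509] -22.371429242487757
side z0 0.00028305440961240436 noise 0.002147997656672287
strip [0.4577 0.0092] [388.66236877  86.76196861] 1.569354772567749
board [0.6476 0.0144] [384.73388672  84.93451309] 6.2034478187561035
branch 73 [ 0.0252 -0.0209  0.0526] -39.63495760880903
wrist z0 -0.001228405631973073 noise 0.0007826829032852739
strip [0.4556 0.0031] [389.36672974  86.77834511] 1.7357046604156494
board [0.6484 0.0108] [387.59138489  82.69122505] 6.225829124450684
branch 503 [ 0.0295 -0.0109  0.0577] -20.332284925491017
```

```bash
python3 - <<'E'
from h import *
im=cv2.imread('pics/w0.png')[235:325,215:325]; a=cv2.resize(im,None,fx=5,fy=5,interpolation=2)
cv2.imwrite('pics/hexcrop.png',a)
b=cv2.imread('pics/scene0.png')[225:275,220:390]
cv2.imwrite('pics/scrop.png',cv2.resize(b,None,fx=4.5,fy=4.5,interpolation=2))
f=dict(np.load('scene0.npz'));W,u,v,C=cloud(f)
for n,(a,b) in dict(can=((400,422),(165,197)),tape=((112,143),(255,276)),wrench=((115,165),(210,248))).items():
    m=(u>a[0])&(u<a[1])&(v>b[0])&(v<b[1])&(W[:,2]>.006);print(n,np.median(W[m],0).round(3),W[m].min(0).round(3))
E
```

```text
can [0.472 0.394 0.06 ] [0.421 0.37  0.006]
tape [ 0.583 -0.405  0.015] [ 0.543 -0.437  0.006]
wrench [ 0.446 -0.382  0.007] [ 0.351 -0.427  0.006]
```

View pics/hexcrop.png

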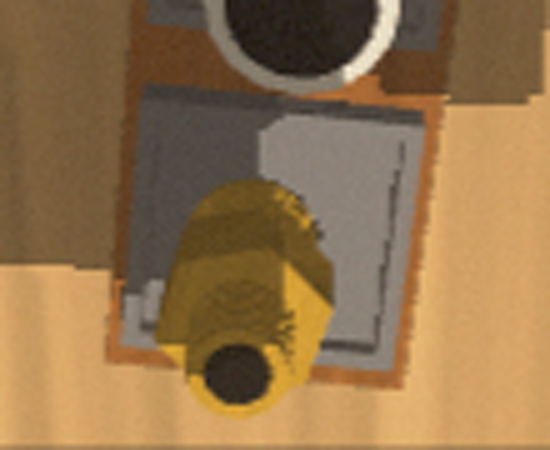

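View pics/scrop.png

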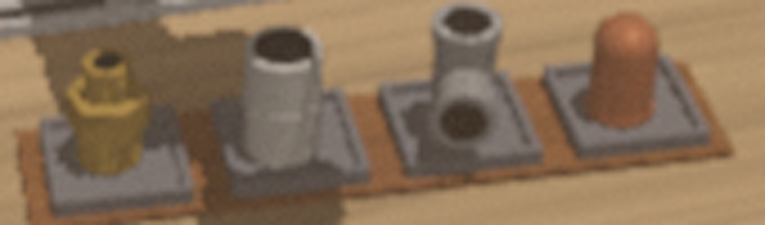

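```bash
python3 -m crank '[[0,0,0,-0.6,-4,0,1],[0,0,0,0,0,-3.5,1],[0,0,0,0,0,-3.5,1],[0,0,0,0,0,-3.5,1]]' 20
```

```text
clock: 0.55
tcp_pos: [0.6479, -0.0416, 0.0825]
orientation: [-0.707, 0.707, 0.005, 0.004]
ft_force: [-0.5, -0.4, 0.6]
width: 0.0927
```

```bash
cat > look.py <<'E'
import sys
from plant import *
import cv2, numpy as np
s=read_state(); f=grab_frame('wrist'); n=sys.argv[1]; cv2.imwrite(f'pics/{n}.png',f['image']); np.savez(n+'.npz',**f,p=s['tcp_pos'],q=s['orientation'])
print(s['clock'],s['tcp_pos'].round(4) if hasattr(s['tcp_pos'],'round') else s['tcp_pos'])
E
python3 look.py w1
```

```text
0.55 [ 0.6479 -0.0416  0.0825]
```

View pics/w1.png

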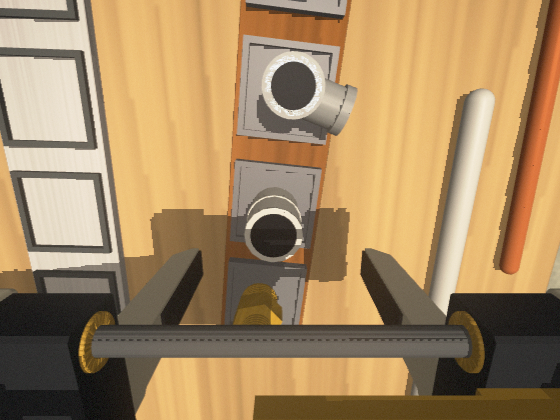

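```bash
python3 -m crank '[[0,0,0,-0.4,0.1,-2.5,1],[0,0,0,-0.1,0,-2.5,1],[0,0,0,0,0,-0.6,1],[0,0,0,0,0,0,1]]' 20
```

```text
clock: 1.0
tcp_pos: [0.6358, -0.0389, 0.0168]
orientation: [0.708, -0.707, 0.002, 0.003]
ft_force: [0.5, -0.0, -0.2]
width: 0.0928
```

```bash
python3 -m crank '[[0,0,0,0.7,0,0.7,1],[0,0,0,0,0,0,1]]' 20
```

```text
clock: 1.2
tcp_pos: [0.6455, -0.0388, 0.027]
orientation: [0.708, -0.707, -0.0, 0.002]
ft_force: [-0.4, 0.2, 0.7]
width: 0.0931
```

```bash
python3 -m crank '[[0,0,0,-0.2,-0.1,-0.2,1],[0,0,0,0,0,0,1],[0,0,0,0,0,0,0]]' 20; python3 -m crank '[[0,0,0,0,0,0,-1],[0,0,0,0,0,0,-1],[0,0,0,0,0,0,-1],[0,0,0,0,0,0,-1],[0,0,0,0,0,0,-1]]' 20
```

```text
clock: 1.5
tcp_pos: [0.6459, -0.0399, 0.0284]
orientation: [0.707, -0.707, -0.002, -0.0]
ft_force: [-0.1, 0.0, 0.2]
width: 0.0888
clock: 2.0
tcp_pos: [0.6456, -0.04, 0.0286]
orientation: [0.707, -0.707, -0.002, -0.0]
ft_force: [-0.1, 0.5, 0.8]
width: 0.0494
```

```bash
python3 -m crank '[[0,0,0,0,0,0,-1],[0,0,0,0,0,0,-1],[0,0,0,0,0,0,-1]]' 20
```

```text
clock: 2.3
tcp_pos: [0.6453, -0.0399, 0.0285]
orientation: [0.707, -0.707, -0.002, -0.0]
ft_force: [-0.4, 0.1, 1.1]
width: 0.0415
```

```bash
python3 -m crank '[[0,0,0,0,0,1,-1],[0,0,0,0,0,2.5,-1],[0,0,0,0,0,2.5,-1],[0,0,0,0,0,2.5,-1],[0,0,0,0,0,1,-1],[0,0,0,0,0,0,-1],[0,0,0,0,0,0,-1]]' 20
```

```text
clock: 3.0
tcp_pos: [0.6436, -0.0399, 0.1276]
orientation: [0.708, -0.707, -0.001, 0.001]
ft_force: [-0.5, -0.6, -0.4]
width: 0.0414
```

```bash
python3 -m crank '[[0,0,0,-2,1,0,-1],[0,0,0,-3.5,1.8,0,-1],[0,0,0,-3.5,1.8,0,-1],[0,0,0,-3.5,1.8,0,-1],[0,0,0,-3.5,1.8,0,-1],[0,0,0,-2,1,0,-1],[0,0,0,0,0,0,-1],[0,0,0,0,0,0,-1]]' 20; python3 look.py w2
```

```text
clock: 3.8
tcp_pos: [0.4497, 0.0524, 0.1177]
orientation: [-0.706, 0.708, -0.006, -0.007]
ft_force: [-0.1, -0.7, -0.7]
width: 0.0413
3.8 [0.4497 0.0524 0.1177]
```

View pics/w2.png

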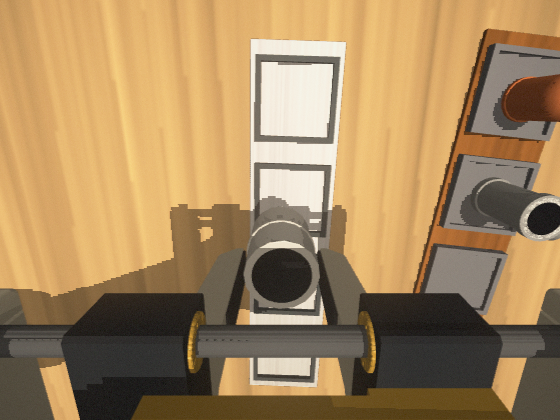

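```bash
cat >> h.py <<'E'
from scipy.spatial.transform import Rotation as R
def cam2w(f):
    q=f['q'];M=np.eye(4);M[:3,:3]=R.from_quat([q[1],q[2],q[3],q[0]]).as_matrix();M[:3,3]=f['p']
    return M@f['T_tool_cam']
def hit(f,uv,z):
    T=cam2w(f); o=T[:3,3]; out=[]
    for u,v in uv:
        d=T[:3,:3]@[(u-f['cx'])/f['fx'],-(v-f['cy'])/f['fy'],-1]; out.append(o+d*(z-o[2])/d[2])
    return np.array(out)
E
python3 - <<'E'
from h import *
f=dict(np.load('w2.npz'))
p=hit(f,[(254,56),(340,58),(335,143),(253,140)],.015); print(p.round(4),p.mean(0))
print(hit(f,[(251,39),(346,42),(317,387),(251,384)],.011).round(4))
p=hit(f,[(255,254+60),(318,316),(255,164),(331,166)],.015); print(p.round(4))
E
```

```text
[[0.4246 0.1823 0.015 ]
 [0.4993 0.1807 0.015 ]
 [0.4988 0.1083 0.015 ]
 [0.4219 0.1108 0.015 ]] [0.46115628 0.1454995  0.015     ]
[[ 0.4219  0.1963  0.011 ]
 [ 0.5043  0.1939  0.011 ]
 [ 0.493  -0.1881  0.011 ]
 [ 0.4115 -0.1851  0.011 ]]
[[ 0.4193 -0.0807  0.015 ]
 [ 0.49   -0.0823  0.015 ]
 [ 0.4233  0.0882  0.015 ]
 [ 0.4962  0.0866  0.015 ]]
```

```bash
python3 -m crank '[[0,0,0,0.9,0,0,-1],[0,0,0,0,0,-2,-1],[0,0,0,0,0,-2.5,-1],[0,0,0,0,0,-1.5,-1],[0,0,0,0,0,0,-1],[0,0,0,0,0,0,-1]]' 20
```

```text
clock: 4.45
tcp_pos: [0.4722, 0.0481, 0.055]
orientation: [-0.706, 0.708, -0.005, 0.001]
ft_force: [-0.2, 0.5, -1.0]
width: 0.0412
```

```bash
python3 -m crank '[[0,0,0,-1.2,0.4,-1,-1],[0,0,0,0,0,0,-1],[0,0,0,0,0,0,-1]]' 20
```

```text
clock: 4.75
tcp_pos: [0.4651, 0.0513, 0.0468]
orientation: [-0.706, 0.708, -0.004, 0.004]
ft_force: [-0.7, -0.4, 0.1]
width: 0.0415
```

```bash
python3 -m crank '[[0,0,0,-0.7,0.1,-0.8,-1],[0,0,0,0,0,0,-1],[0,0,0,0,0,-0.5,-1],[0,0,0,0,0,0,-1],[0,0,0,0,0,0,-1]]' 20
```

```text
clock: 5.25
tcp_pos: [0.4645, 0.0518, 0.0368]
orientation: [-0.706, 0.708, -0.0, 0.008]
ft_force: [0.5, -0.8, -0.8]
width: 0.0418
```

```bash
python3 -m crank '[[0,0,0,-0.8,0.1,-0.3,-1],[0,0,0,-0.3,0,-0.2,-1],[0,0,0,0,0,-0.2,-1]]' 20
```

```text
clock: 5.55
tcp_pos: [0.4532, 0.0529, 0.0299]
orientation: [-0.707, 0.708, 0.0, 0.009]
ft_force: [0.7, 0.4, -0.6]
width: 0.0414
```

```bash
python3 -m crank '[[0,0,0,0.4,0,0,-1],[0,0,0,0,0,-0.1,-1],[0,0,0,0,0,-0.1,-1]]' 20
```

```text
clock: 5.85
tcp_pos: [0.457, 0.0528, 0.0281]
orientation: [-0.706, 0.708, -0.0, 0.008]
ft_force: [-4.3, -0.6, 16.3]
width: 0.0414
```

```bash
python3 -m crank '[[0,0,0,0,0,0.1,-1],[0,0,0,0,0,0,0],[0,0,0,0,0,0,0.3],[0,0,0,0,0,0,0.5],[0,0,0,0,0,0,0.8]]' 20
```

```text
clock: 6.35
tcp_pos: [0.4578, 0.0529, 0.0292]
orientation: [-0.707, 0.708, 0.0, 0.009]
ft_force: [0.1, -0.0, -1.1]
width: 0.0659
```

```bash
python3 -m crank '[[0,0,0,0,0,0.5,1],[0,0.012,0,0,0,3,1],[0,0,0,0,0,4,1],[0,0,0,0,0,4,1],[0,0,0,0,0,3,1],[0,0,0,2.5,-3.5,0,1],[0,0,0,3,-4.0,0,1],[0,0,0,3,-4,0,1]]' 20;  python3 -m crank '[[0,0,0,3,-4,0,1],[0,0,0,3,-4,0,1],[0,0,0,2,-2.5,0,1],[0,0,0,0,0,0,1],[0,0,0,0,0,0,1],[0,0,0,0,0,0,1]]' 20; python3 look.py w3
```

```text
clock: 7.15
tcp_pos: [0.5404, -0.0566, 0.184]
orientation: [0.708, -0.706, -0.002, 0.002]
ft_force: [1.3, 0.3, 0.0]
width: 0.0933
clock: 7.75
tcp_pos: [0.6214, -0.1716, 0.1843]
orientation: [-0.707, 0.707, -0.001, 0.001]
ft_force: [-0.1, 0.1, 0.5]
width: 0.093
7.75 [ 0.6214 -0.1716  0.1843]
```

View pics/w3.png

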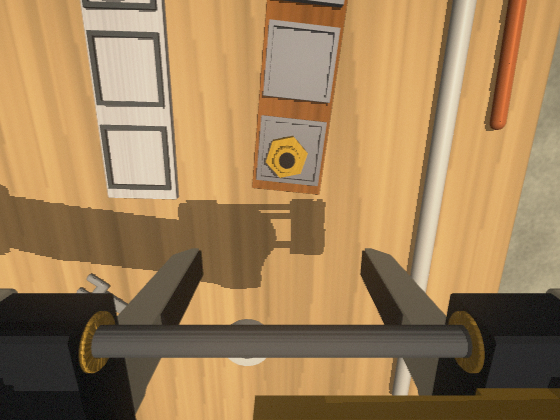

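```bash
python3 - <<'E'
from h import *
im=cv2.imread('pics/w3.png')[125:190,250:325]; a=cv2.resize(im,None,fx=8,fy=8,interpolation=2)
cv2.imwrite('pics/hexcrop2.png',a)
f=dict(np.load('w3.npz')); print(hit(f,[(287,160)],.073).round(4))
E
```

```text
[[ 0.6279 -0.133   0.073 ]]
```

View pics/hexcrop2.png

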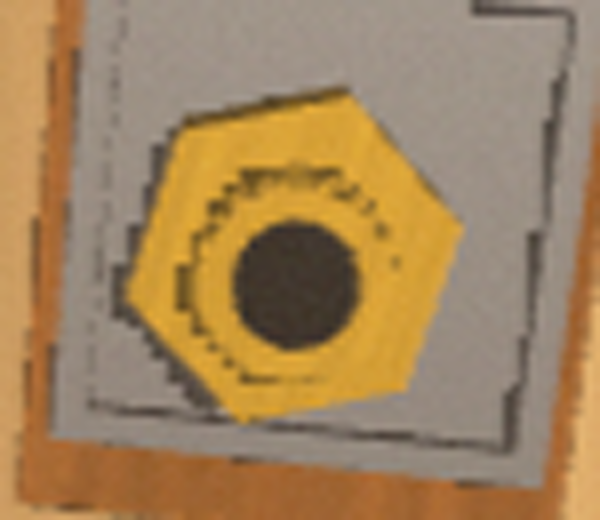

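```bash
python3 -m crank '[[0,0,-0.1,0.4,1.5,0,1],[0,0,-0.12,0.2,1.5,-2,1],[0,0,-0.1,0,0.9,-3,1],[0,0,0,0,0,-3,1],[0,0,0,0,0,-1,1],[0,0,0,0,0,0,1],[0,0,0,0,0,0,1]]' 20; python3 - <<'E'
from plant import *
from h import *
q=read_state()['orientation'];m=R.from_quat([q[1],q[2],q[3],q[0]]).as_matrix();print(m.round(3))
E
```

```text
clock: 8.5
tcp_pos: [0.6264, -0.1186, 0.0976]
orientation: [0.7, -0.696, 0.112, -0.115]
ft_force: [0.5, 0.0, 0.4]
width: 0.093
[[ 0.949  0.006  0.316]
 [-0.316  0.005  0.949]
 [ 0.004 -1.     0.006]]
```

```bash
python3 -m crank '[[0,0,-0.01,0.1,-1.3,0,1],[0,0,0,0,0,0,1],[0,0,0,0,0,-1,1]]' 20
```

```text
clock: 8.8
tcp_pos: [0.6311, -0.1345, 0.0927]
orientation: [0.699, -0.695, 0.112, -0.123]
ft_force: [1.3, 0.1, -0.4]
width: 0.0932
```

```bash
python3 -m crank '[[0,0,0,-0.2,0.1,-2,1],[0,0,0,0,0,-2,1],[0,0,0,0,0,-1.5,1],[0,0,0,0,0,-0.5,1],[0,0,0,0,0,0,1]]' 20
```

```text
clock: 9.3
tcp_pos: [0.6291, -0.1364, 0.0302]
orientation: [0.699, -0.696, 0.112, -0.125]
ft_force: [0.9, 0.6, 0.3]
width: 0.0929
```

```bash
python3 -m crank '[[0,0.019,0,-0.1,0.3,-0.5,1],[0,0,0,0,0,0,1],[0,0,0,0,0,0,1]]' 20;python3 - <<'E'
from plant import *
from h import *
q=read_state()['orientation'];m=R.from_quat([q[1],q[2],q[3],q[0]]).as_matrix();print(m.round(3))
E
```

```text
clock: 9.6
tcp_pos: [0.6295, -0.1337, 0.0264]
orientation: [0.697, -0.697, 0.119, -0.119]
ft_force: [-0.2, -0.1, -0.4]
width: 0.0927
[[ 0.943  0.001  0.332]
 [-0.332  0.     0.943]
 [ 0.001 -1.     0.001]]
```

Aligned; close on the hexagon.

```bash
python3 -m crank '[[0,0,0,0,0,-0.1,-1],[0,0,0,0,0,0,-1],[0,0,0,0,0,0,-1],[0,0,0,0,0,0,-1],[0,0,0,0,0,0,-1],[0,0,0,0,0,0,-1],[0,0,0,0,0,0,-1]]' 25; python3 -m crank '[[0,0,0,0,0,0,-1],[0,0,0,0,0,0,-1]]' 25
```

```text
clock: 10.3
tcp_pos: [0.6306, -0.1338, 0.0271]
orientation: [0.697, -0.697, 0.117, -0.12]
ft_force: [-0.3, -0.3, 0.5]
width: 0.0418
clock: 10.5
tcp_pos: [0.6302, -0.1337, 0.027]
orientation: [0.697, -0.697, 0.118, -0.12]
ft_force: [-1.0, 1.1, 1.0]
width: 0.0254
```

```bash
python3 look.py w4; python3 - <<'E'
from plant import *
import cv2
f=grab_frame('side');cv2.imwrite('pics/s4.png',cv2.resize(f['image'][120:300,240:440],None,fx=4,fy=3.3))
f=grab_frame('scene');cv2.imwrite('pics/c4.png',cv2.resize(f['image'][180:300,180:380],None,fx=4,fy=4))
print(read_state()['width'])
E
```

```text
10.5 [ 0.6302 -0.1337  0.027 ]
0.023308801977587997
```

View pics/w4.png

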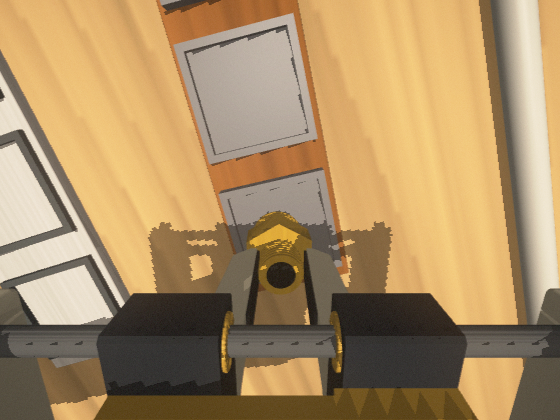

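View pics/c4.png

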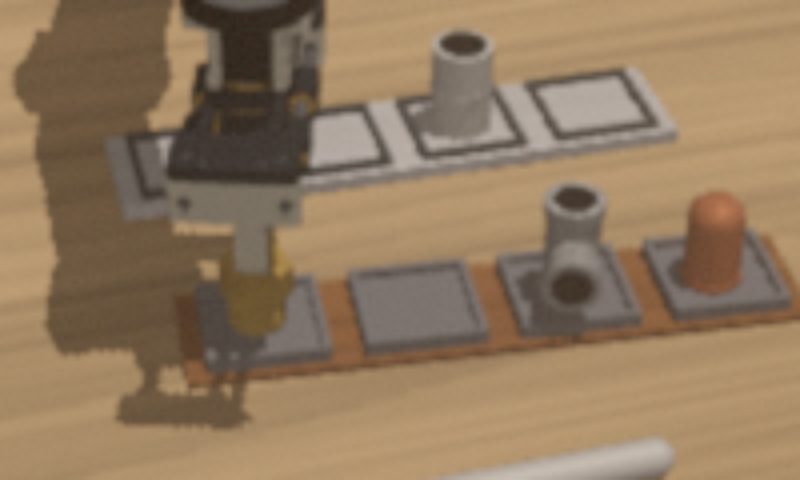

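View pics/s4.png

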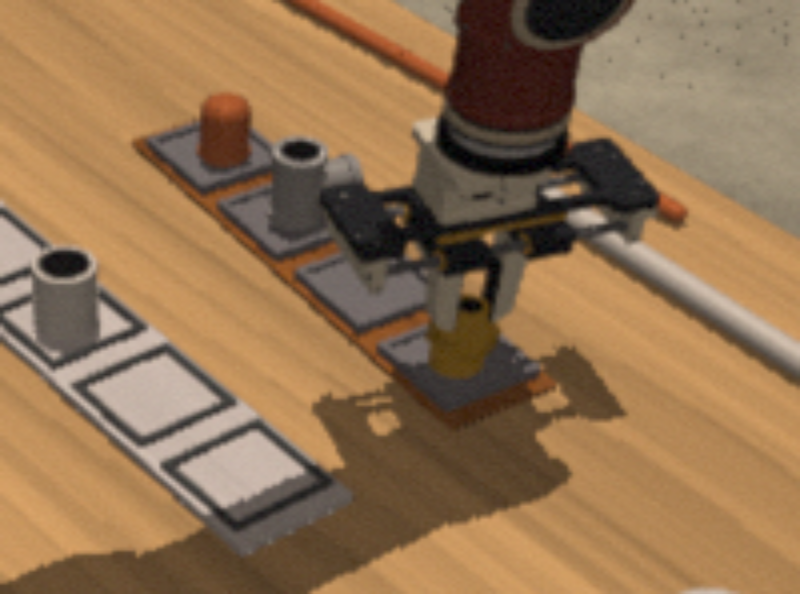

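```bash
python3 - <<'E'
from plant import *
from h import *
f=dict(np.load('w4.npz')); 
for z in (.073,.08,.09): print(hit(f,[(281,275)],z).round(4))
for n in ('scene','side'):
    g=grab_frame(n);np.savez(n+'4.npz',**g)
    W,u,v,C=cloud(g); C=C.astype(int)
    m=(np.hypot(W[:,0]-.63,W[:,1]+.13)<.05)&(W[:,2]>.015)&(W[:,2]<.12)&(C[:,2]-C[:,0]>50)
    P=W[m]; 
    for a in np.arange(.015,.1,.01):
        k=(P[:,2]>a)&(P[:,2]<a+.01)
        if k.sum()>3: print(n,a.round(3),k.sum(),P[k].min(0)[:2].round(3),P[k].max(0)[:2].round(3),P[k].mean(0)[:2].round(3))
print(read_state()['width'],read_state()['clock'])
E
```

```text
[[ 0.6305 -0.1341  0.073 ]]
[[ 0.6317 -0.1305  0.08  ]]
[[ 0.6336 -0.1252  0.09  ]]
scene 0.015 43 [ 0.633 -0.15 ] [ 0.649 -0.123] [ 0.643 -0.138]
scene 0.025 27 [ 0.635 -0.152] [ 0.653 -0.123] [ 0.646 -0.139]
scene 0.035 52 [ 0.63  -0.154] [ 0.654 -0.116] [ 0.647 -0.138]
scene 0.045 97 [ 0.617 -0.155] [ 0.653 -0.113] [ 0.64  -0.134]
scene 0.055 10 [ 0.634 -0.14 ] [ 0.653 -0.122] [ 0.642 -0.127]
scene 0.065 5 [ 0.629 -0.126] [ 0.64  -0.123] [ 0.636 -0.125]
side 0.015 29 [ 0.608 -0.151] [ 0.632 -0.129] [ 0.619 -0.142]
side 0.025 25 [ 0.608 -0.152] [ 0.633 -0.125] [ 0.617 -0.141]
side 0.035 36 [ 0.606 -0.153] [ 0.638 -0.12 ] [ 0.616 -0.141]
side 0.045 77 [ 0.607 -0.155] [ 0.645 -0.115] [ 0.622 -0.143]
side 0.055 40 [ 0.609 -0.152] [ 0.647 -0.125] [ 0.623 -0.141]
side 0.065 34 [ 0.607 -0.147] [ 0.65  -0.117] [ 0.627 -0.139]
0.02343164037563212 10.75
```

```bash
python3 - <<'E'
from h import *
for n in ('scene','side'):
    g=dict(np.load(n+'4.npz'))
    W,u,v,C=cloud(g); C=C.astype(int)
    m=(np.hypot(W[:,0]-.63,W[:,1]+.13)<.06)&(W[:,2]>.02)&(W[:,2]<.12)&(C.max(1)-C.min(1)<30)
    P=W[m]
    for a in np.arange(.02,.12,.01):
        k=(P[:,2]>a)&(P[:,2]<a+.01)
        if k.sum()>3: print(n,a.round(3),k.sum(),P[k].min(0)[:2].round(3),P[k].max(0)[:2].round(3),P[k].mean(0)[:2].round(3))
    cv2.imwrite(f'pics/z4{n}.png',cv2.resize(g['image'][225:275,220:270] if n=='scene' else g['image'][185:255,330:400],None,fx=10,fy=8,interpolation=2))
E
```

```text
scene 0.02 4 [ 0.638 -0.12 ] [ 0.677 -0.119] [ 0.65  -0.119]
scene 0.06 4 [ 0.653 -0.148] [ 0.656 -0.134] [ 0.654 -0.142]
scene 0.07 27 [ 0.65  -0.151] [ 0.661 -0.135] [ 0.657 -0.142]
scene 0.08 26 [ 0.653 -0.151] [ 0.662 -0.135] [ 0.658 -0.142]
scene 0.09 25 [ 0.653 -0.15 ] [ 0.663 -0.135] [ 0.658 -0.143]
side 0.02 7 [ 0.599 -0.169] [ 0.662 -0.117] [ 0.63  -0.151]
side 0.06 13 [ 0.607 -0.145] [ 0.644 -0.129] [ 0.63  -0.139]
side 0.07 53 [ 0.602 -0.149] [ 0.65  -0.116] [ 0.624 -0.134]
side 0.08 41 [ 0.601 -0.149] [ 0.651 -0.117] [ 0.625 -0.136]
side 0.09 43 [ 0.601 -0.149] [ 0.652 -0.116] [ 0.624 -0.137]
side 0.1 45 [ 0.6  -0.15] [ 0.652 -0.119] [ 0.627 -0.137]
side 0.11 44 [ 0.6   -0.149] [ 0.65  -0.119] [ 0.626 -0.137]
```

View pics/z4scene.png

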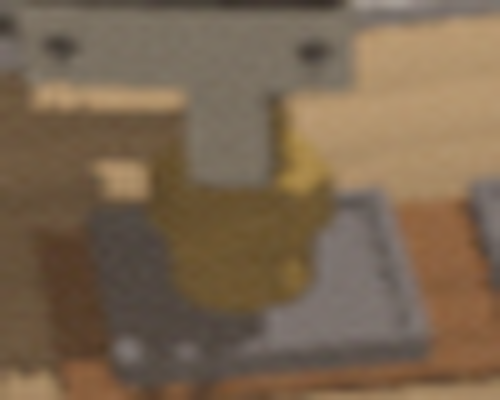

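View pics/z4side.png

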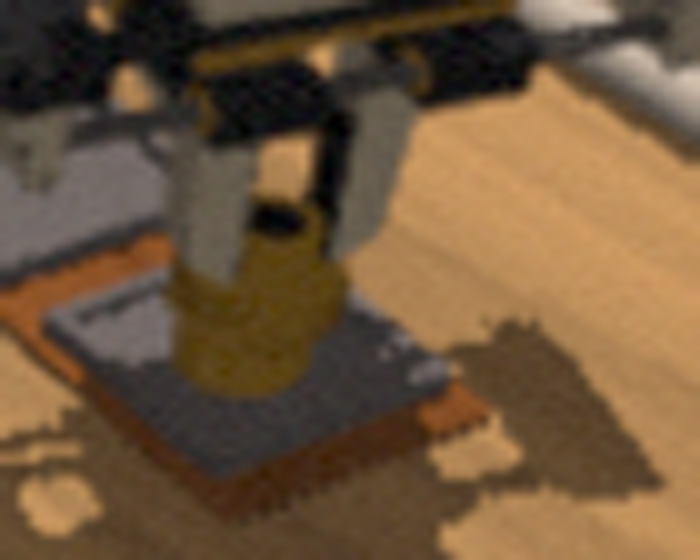

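```bash
python3 - <<'E'
from h import *
for n in ('scene','side'):
    g=dict(np.load(n+'0.npz'))
    W,u,v,C=cloud(g)
    m=(abs(W[:,0]-.65)<.1)&(abs(W[:,1])<.1)&(W[:,2]>.1)&(W[:,2]<.4)
    P=W[m]
    for a in np.arange(.14,.34,.01):
        k=(P[:,2]>a)&(P[:,2]<a+.01)
        if k.sum()>3: print(n,a.round(3),k.sum(),P[k].min(0)[:2].round(3),P[k].max(0)[:2].round(3))
from plant import *
print(bot.grip_depth,[a for a in dir(bot) if a[0]!='_'])
E
```

```text
scene 0.21 24 [ 0.594 -0.01 ] [0.707 0.008]
scene 0.22 62 [ 0.592 -0.01 ] [0.713 0.008]
scene 0.23 75 [ 0.593 -0.01 ] [0.717 0.01 ]
scene 0.24 67 [ 0.592 -0.011] [0.716 0.009]
scene 0.25 56 [ 0.59  -0.011] [0.716 0.009]
scene 0.26 66 [ 0.589 -0.01 ] [0.718 0.009]
scene 0.27 56 [ 0.592 -0.01 ] [0.719 0.008]
scene 0.28 48 [ 0.599 -0.012] [0.718 0.008]
scene 0.29 25 [ 0.598 -0.029] [0.735 0.019]
scene 0.3 190 [ 0.564 -0.038] [0.741 0.033]
scene 0.31 291 [ 0.566 -0.037] [0.741 0.035]
scene 0.32 250 [ 0.557 -0.037] [0.746 0.035]
scene 0.33 308 [ 0.566 -0.037] [0.748 0.033]
side 0.21 5 [ 0.698 -0.008] [0.702 0.004]
side 0.22 41 [ 0.589 -0.01 ] [0.709 0.008]
side 0.23 63 [ 0.587 -0.01 ] [0.708 0.01 ]
side 0.24 62 [ 0.586 -0.01 ] [0.711 0.01 ]
side 0.25 58 [ 0.584 -0.011] [0.714 0.009]
side 0.26 66 [ 0.585 -0.012] [0.712 0.01 ]
side 0.27 64 [ 0.584 -0.01 ] [0.714 0.008]
side 0.28 29 [ 0.583 -0.01 ] [0.716 0.004]
side 0.29 15 [ 0.695 -0.008] [0.709 0.012]
side 0.3 108 [ 0.562 -0.036] [0.737 0.036]
side 0.31 284 [ 0.559 -0.037] [0.734 0.037]
side 0.32 307 [ 0.557 -0.037] [0.742 0.039]
side 0.33 258 [ 0.554 -0.038] [0.743 0.037]
0.0188 ['PlanningError', 'grip_depth']
```

The camera depth shows the fingertips about 30 mm above the reported TCP height. They are at z≈0.06 while the TCP reads 0.027, and the start frame shows the same offset. So the jaws closed on the thin top. I'll open and go about 30 mm lower.

```bash
python3 -m crank '[[0,0,0,0,0,0,1],[0,0,0,0,0,0,1],[0,0,0,0,0,0,1],[0,0,0,0,0,0,1],[0,0,0,0,0,0,1],[0,0,0,-0.1,0,-1,1],[0,0,0,0,0,-1,1],[0,0,0,0,0,-0.5,1]]' 20; python3 -m crank '[[0,0,0,0,0,0,1],[0,0,0,0,0,0,1]]'
```

```text
clock: 11.55
tcp_pos: [0.6309, -0.1342, 0.001]
orientation: [0.697, -0.697, 0.116, -0.122]
ft_force: [-0.0, 0.6, 0.2]
width: 0.0828
clock: 11.75
tcp_pos: [0.6296, -0.1339, -0.001]
orientation: [0.697, -0.697, 0.117, -0.12]
ft_force: [-0.2, 0.1, 1.0]
width: 0.0925
```

```bash
python3 -m crank '[[0,0,0,0,0,-0.3,-1],[0,0,0,0,0,0,-1],[0,0,0,0,0,0,-1],[0,0,0,0,0,0,-1],[0,0,0,0,0,0,-1],[0,0,0,0,0,0,-1],[0,0,0,0,0,0,-1],[0,0,0,0,0,0,-1]]' 25; python3 -m crank '[[0,0,0,0,0,0,-1],[0,0,0,0,0,0,-1]]' 25
```

```text
clock: 12.55
tcp_pos: [0.6299, -0.1339, -0.0035]
orientation: [0.697, -0.697, 0.117, -0.121]
ft_force: [-0.1, -0.4, 0.6]
width: 0.0446
clock: 12.75
tcp_pos: [0.6299, -0.1339, -0.0035]
orientation: [0.697, -0.697, 0.117, -0.121]
ft_force: [-0.0, 0.1, -0.2]
width: 0.0441
```

```bash
python3 look.py w5; python3 - <<'E'
import cv2
a=cv2.imread('pics/w5.png')[180:330,190:380]; cv2.imwrite('pics/w5c.png',cv2.resize(a,None,fx=4,fy=4,interpolation=2))
a=cv2.imread('pics/w4.png')[180:330,190:380]; cv2.imwrite('pics/w4c.png',cv2.resize(a,None,fx=4,fy=4,interpolation=2))
E
```

```text
12.75 [ 0.6299 -0.1339 -0.0035]
```

View pics/w5c.png

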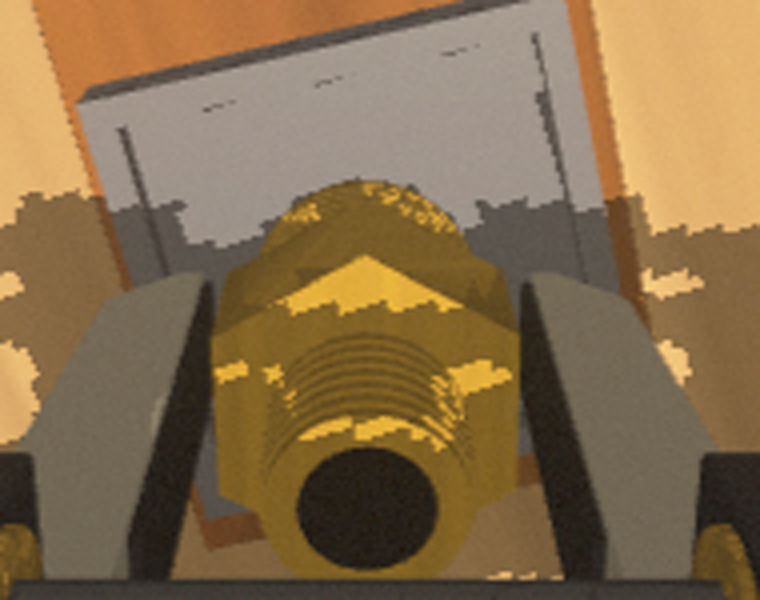

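View pics/w4c.png

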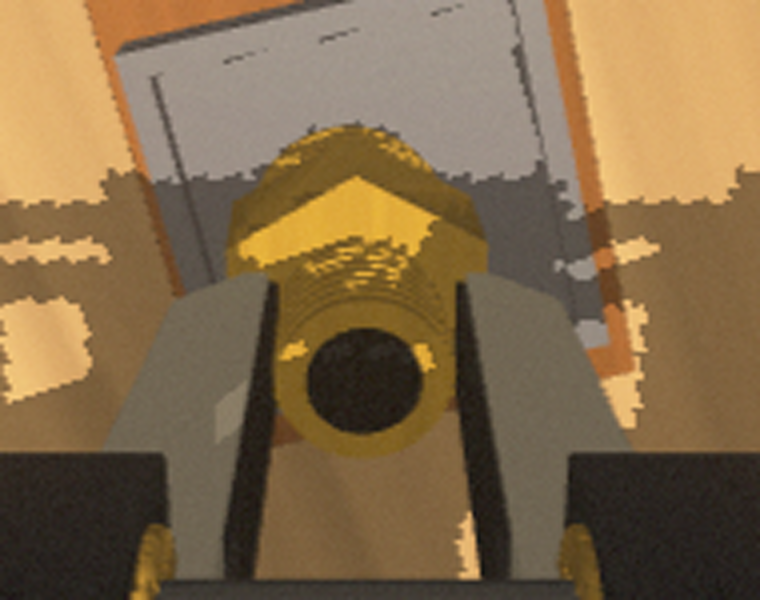

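```bash
python3 -m crank '[[0,0,0,0,0,0,-1],[0,0,0,0,0,0,-1],[0,0,0,0,0,0,-1],[0,0,0,0,0,0,-1]]' 25; python3 - <<'E'
from plant import *
import cv2
f=grab_frame('side');cv2.imwrite('pics/s5.png',cv2.resize(f['image'][185:255,330:400],None,fx=9,fy=8))
print(read_state()['width'])
E
```

```text
clock: 13.2
tcp_pos: [0.6299, -0.1339, -0.0035]
orientation: [0.697, -0.697, 0.117, -0.121]
ft_force: [0.3, -0.8, -0.8]
width: 0.0444
0.044569118917590675
```

View pics/s5.png

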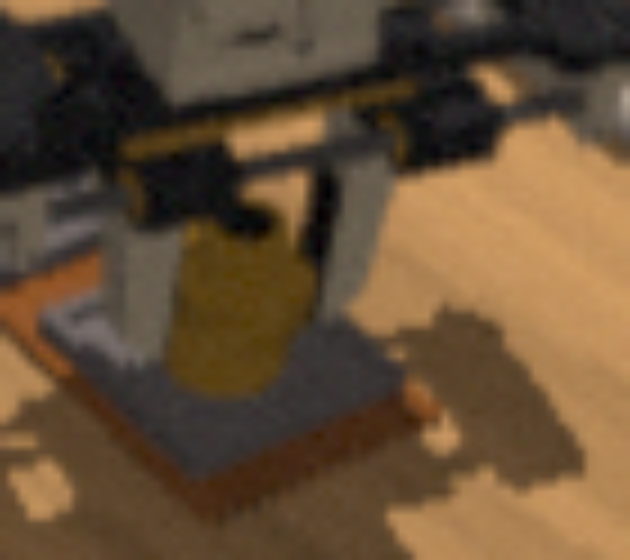

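```bash
python3 -m crank '[[0,0,0,0,0,0.7,-1],[0,0,0,0,0,2,-1],[0,0,0,0,0,2.5,-1],[0,0,0,0,0,2.5,-1],[0,0,0,0,0,1.5,-1],[0,0,0,0,0,0,-1],[0,0,0,0,0,0,-1]]' 30; python3 look.py w6
```

```text
clock: 13.95
tcp_pos: [0.6272, -0.1334, 0.0908]
orientation: [0.697, -0.697, 0.119, -0.119]
ft_force: [0.4, 0.6, -2.0]
width: 0.0446
13.95 [ 0.6272 -0.1334  0.0908]
```

View pics/w6.png

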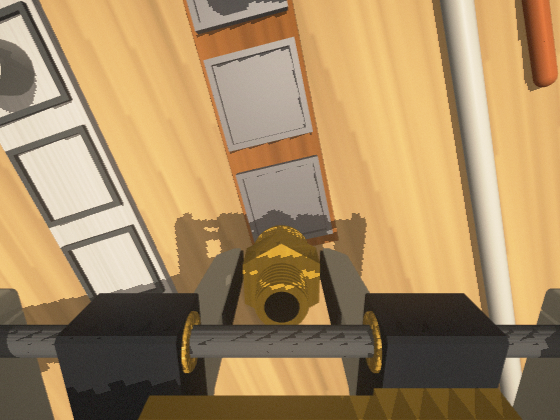

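```bash
python3 -m crank '[[0,0,0,-0.8,1.5,0.5,-1],[0,0,0,-2,3.5,0,-1],[0,0,0,-2.3,3.8,0,-1],[0,0,0,-2.3,3.8,0,-1],[0,0,0,-2.3,3.8,0,-1],[0,0,0,-2.3,3.8,0,-1],[0,0,0,-2,3.3,0,-1],[0,0,0,-1,1.8,0,-1]]' 30; python3 -m crank '[[0,0,0,0,0,0,-1],[0,0,0,0,0,0,-1],[0,0,0,0,0,0,-1]]'
```

```text
clock: 14.8
tcp_pos: [0.4603, 0.1299, 0.0906]
orientation: [-0.696, 0.697, -0.125, 0.115]
ft_force: [0.2, -0.1, -2.2]
width: 0.0447
clock: 15.1
tcp_pos: [0.4555, 0.1343, 0.0899]
orientation: [-0.697, 0.698, -0.123, 0.11]
ft_force: [0.1, -0.1, -2.4]
width: 0.0444
```

```bash
python3 -m crank '[[0,-0.018,0,0.5,1.3,-1,-1],[0,0,0,0,0,-2,-1],[0,0,0,0,0,-2,-1],[0,0,0,0,0,-1,-1],[0,0,0,0,0,0,-1],[0,0,0,0,0,0,-1]]'
```

```text
clock: 15.7
tcp_pos: [0.4669, 0.1392, 0.0288]
orientation: [-0.696, 0.697, -0.12, 0.124]
ft_force: [0.8, 0.7, -2.6]
width: 0.0444
```

```bash
python3 -m crank '[[0,0,0,-0.5,0.8,-0.8,-1],[0,0,0,0,0,-0.5,-1],[0,0,0,0,0,0,-1]]'
```

```text
clock: 16.0
tcp_pos: [0.4631, 0.1477, 0.0164]
orientation: [0.697, -0.696, 0.119, -0.126]
ft_force: [-0.8, -0.5, -2.0]
width: 0.0444
```

```bash
python3 -m crank '[[0,0.01,0,-0.2,0,-1,-1],[0,0,0,0,0,-0.4,-1],[0,0,0,0,0,-0.1,-1]]'
```

```text
clock: 16.3
tcp_pos: [0.4614, 0.1483, 0.0007]
orientation: [0.697, -0.696, 0.122, -0.122]
ft_force: [1.3, -0.1, -1.6]
width: 0.0446
```

```bash
python3 -m crank '[[0,0,0,0,0,-0.15,-1],[0,0,0,0,0,-0.15,-1],[0,0,0,0,0,0,-1]]'
```

```text
clock: 16.6
tcp_pos: [0.4614, 0.1481, -0.0029]
orientation: [-0.696, 0.696, -0.122, 0.122]
ft_force: [0.0, 0.3, -2.5]
width: 0.0442
```

```bash
python3 -m crank '[[0,0,0,0,0,-0.1,-1],[0,0,0,0,0,0,-1]]'
```

```text
clock: 16.8
tcp_pos: [0.4617, 0.1482, -0.0034]
orientation: [0.697, -0.696, 0.122, -0.123]
ft_force: [0.2, -0.3, -1.5]
width: 0.0446
```

```bash
python3 -m crank '[[0,0,0,0,0,-0.1,-1],[0,0,0,0,0,-0.1,-1]]'
```

```text
clock: 17.0
tcp_pos: [0.4619, 0.1482, -0.0036]
orientation: [0.697, -0.696, 0.122, -0.123]
ft_force: [-1.9, -0.7, 9.6]
width: 0.0443
```

Touchdown. Release and rise.

```bash
python3 -m crank '[[0,0,0,0,0,0.1,-0.2],[0,0,0,0,0,0,0],[0,0,0,0,0,0,0.4],[0,0,0,0,0,0,0.8],[0,0,0,0,0,0,1],[0,0,0,0,0,0,1],[0,0,0,0,0,1,1],[0,0,0,0,0,2,1]]'; python3 -m crank '[[0,0,0,0,0,3.5,1],[0,0,0,0,0,3.5,1],[0,0,0,0,0,3,1],[0,0,0.1,0,0,1.5,1],[0,0,0.12,1,0,0,1],[0,0,0.1,3,0,0,1],[0,0,0,4,0,0,1],[0,0,0,4,0,0,1]]'; python3 -m crank '[[0,0,0,4,0,0,1],[0,0,0,2.5,0,0,1],[0,0,0,0,0,0,1],[0,0,0,0,0,0,1],[0,0,0,0,0,0,1]]'; python3 look.py w7
```

```text
clock: 17.8
tcp_pos: [0.461, 0.1479, 0.0271]
orientation: [-0.696, 0.697, -0.123, 0.122]
ft_force: [-0.3, 0.1, -0.6]
width: 0.0895
clock: 18.6
tcp_pos: [0.5793, 0.1489, 0.1567]
orientation: [0.708, -0.706, 0.002, -0.005]
ft_force: [0.8, 0.9, 0.1]
width: 0.0929
clock: 19.1
tcp_pos: [0.6486, 0.1467, 0.1584]
orientation: [0.708, -0.707, 0.003, -0.007]
ft_force: [-0.8, -0.1, 0.0]
width: 0.0927
19.1 [0.6486 0.1467 0.1584]
```

View pics/w7.png

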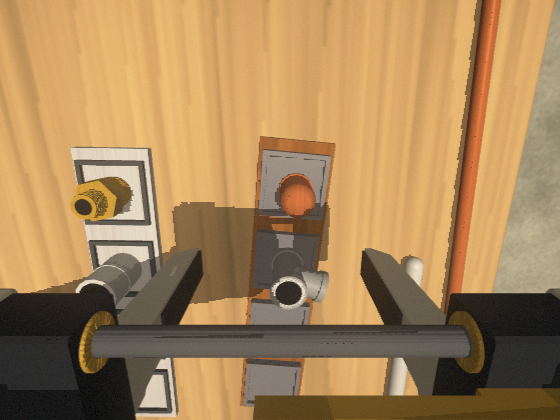

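```bash
python3 - <<'E'
from h import *
f=dict(np.load('w7.npz')); print(hit(f,[(297,193)],.068).round(4), hit(f,[(289,292)],.081).round(4))
W=(lambda z:(lambda vu:(vu,z[vu]))(np.nonzero(z>0)))(f['z_map']); (v,u),d=W
X=np.stack([(u-f['cx'])*d/f['fx'],-(v-f['cy'])*d/f['fy'],-d,np.ones_like(d)],1)@cam2w(f).T
C=f['image'][v,u].astype(int)
m=(X[:,2]>.03)&(X[:,2]<.09)&(np.hypot(X[:,0]-.666,X[:,1]-.148)<.04); P=X[m]; print(P[:,2].max(),P[P[:,2]>.068].mean(0))
E
python3 -m crank '[[0,0,0.005,1.7,0.1,-2,1],[0,0,0,0,0,-3,1],[0,0,0,0,0,-2,1],[0,0,0,0,0,0,1],[0,0,0,0,0,0,1]]'
```

```text
[[0.6648 0.1572 0.068 ]] [[0.6563 0.0586 0.081 ]]
0.07119038980259657 [0.66601553 0.14733156 0.06895796 1.        ]
clock: 19.65
tcp_pos: [0.6617, 0.1502, 0.0912]
orientation: [0.708, -0.706, -0.001, -0.004]
ft_force: [0.3, 1.0, -0.1]
width: 0.0931
```

Depth confirms the cap at (0.666, 0.148). The tips are at about 0.121, so I keep descending.

```bash
python3 -m crank '[[0.002,0,0,0.4,-0.2,-2,1],[0,0,0,0,0,-2.5,1],[0,0,0,0,0,-2.5,1],[0,0,0,0,0,-1.5,1],[0,0,0,0,0,0,1],[0,0,0,0,0,0,1]]'
```

```text
clock: 20.25
tcp_pos: [0.6705, 0.151, 0.0151]
orientation: [0.711, -0.703, -0.007, -0.009]
ft_force: [0.9, 0.0, 0.5]
width: 0.0929
```

```bash
python3 -m crank '[[-0.011,0.022,0,-0.4,-0.25,-1,1],[0,0,0,0,0,-0.7,1],[0,0,0,0,0,0,1],[0,0,0,0,0,0,1]]'
```

```text
clock: 20.65
tcp_pos: [0.6688, 0.1491, 0.0006]
orientation: [0.707, -0.707, -0.001, -0.003]
ft_force: [0.4, -0.4, -0.2]
width: 0.0933
```

```bash
python3 -m crank '[[0,0,0,-0.3,-0.1,-0.5,0.5],[0,0,0,0,0,0,0],[0,0,0,0,0,0,-0.5],[0,0,0,0,0,0,-1],[0,0,0,0,0,0,-1],[0,0,0,0,0,0,-1],[0,0,0,0,0,0,-1],[0,0,0,0,0,0,-1]]' 20; python3 -m crank '[[0,0,0,0,0,0,-1],[0,0,0,0,0,0,-1],[0,0,0,0,0,0,-1]]' 20
```

```text
clock: 21.45
tcp_pos: [0.666, 0.148, -0.004]
orientation: [0.707, -0.707, -0.002, -0.003]
ft_force: [-0.4, 0.3, -0.8]
width: 0.0356
clock: 21.75
tcp_pos: [0.666, 0.148, -0.004]
orientation: [0.707, -0.707, -0.002, -0.003]
ft_force: [-0.6, -0.2, -0.1]
width: 0.0355
```

```bash
python3 -m crank '[[0,0,0,0,0,0.7,-1],[0,0,0,0,0,2,-1],[0,0,0,0,0,2.5,-1],[0,0,0,0,0,2.5,-1],[0,0,0,0,0,2,-1],[0,0,0,0,0,0.5,-1],[0,0,0,0,0,0,-1]]' 20; python3 -m crank '[[0,0,0,-1,-1.5,0,-1],[0,0,0,-2.5,-3.5,0,-1],[0,0,0,-2.8,-3.8,0,-1],[0,0,0,-2.8,-3.8,0,-1],[0,0,0,-2.8,-3.8,0,-1],[0,0,0,-2.8,-3.8,0,-1],[0,0,0,-2.8,-3.8,0,-1],[0,0,0,-1.5,-2,0,-1]]' 20; python3 -m crank '[[0,0,0,0,0,0,-1],[0,0,0,0,0,0,-1],[0,0,0,0,0,0,-1]]'
```

```text
clock: 22.45
tcp_pos: [0.6631, 0.1474, 0.101]
orientation: [-0.707, 0.707, -0.0, 0.001]
ft_force: [-1.3, 0.6, -1.4]
width: 0.0354
clock: 23.25
tcp_pos: [0.4599, -0.113, 0.0919]
orientation: [0.708, -0.706, 0.001, 0.007]
ft_force: [0.1, -0.8, -1.1]
width: 0.0353
clock: 23.55
tcp_pos: [0.4562, -0.1157, 0.0902]
orientation: [0.708, -0.706, 0.005, 0.006]
ft_force: [0.2, 0.8, -1.4]
width: 0.0351
```

```bash
python3 -m crank '[[-0.003,-0.015,0,-0.2,-1.8,0,-1],[0,0,0,0,0,-2,-1],[0,0,0,0,0,-2.2,-1],[0,0,0,0,0,-1.5,-1],[0,0,0,0,0,0,-1],[0,0,0,0,0,0,-1]]'
```

```text
clock: 24.15
tcp_pos: [0.4636, -0.1239, 0.0309]
orientation: [0.709, -0.705, -0.01, 0.005]
ft_force: [1.4, -0.1, -1.5]
width: 0.0354
```

```bash
python3 -m crank '[[-0.006,0.007,-0.02,-0.9,-1.3,-0.5,-1],[0,0,0,0,0,-0.3,-1],[0,0,0,0,0,0,-1],[0,0,0,0,0,0,-1]]'
```

```text
clock: 24.55
tcp_pos: [0.4562, -0.1375, 0.0241]
orientation: [-0.706, 0.708, 0.002, 0.001]
ft_force: [0.7, -0.1, -1.2]
width: 0.0354
```

```bash
python3 -m crank '[[0,0,0,-0.3,0,-1.2,-1],[0,0,0,0,0,-0.8,-1],[0,0,0,0,0,-0.2,-1],[0,0,0,0,0,0,-1]]'
```

```text
clock: 24.95
tcp_pos: [0.4548, -0.1378, 0.0026]
orientation: [-0.706, 0.708, 0.003, 0.002]
ft_force: [0.4, 0.2, -1.5]
width: 0.0355
```

```bash
python3 look.py w8
```

```text
24.95 [ 0.4548 -0.1378  0.0026]
```

View pics/w8.png

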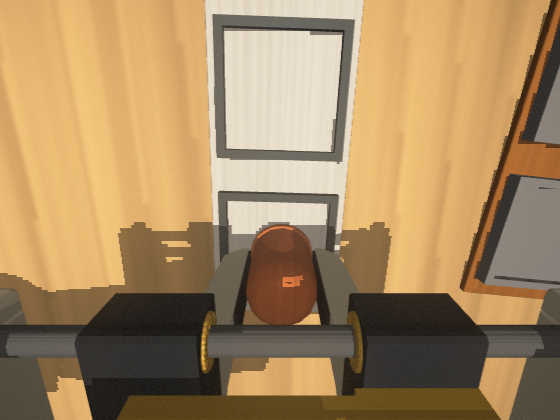

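```bash
python3 - <<'E'
from h import *
f=dict(np.load('w8.npz')); p=hit(f,[(214,16),(354,20),(342,160),(215,157)],.015); print(p.round(4),p.mean(0))
E
python3 -m crank '[[0,0,0,0,0,-0.3,-1],[0,0,0,0,0,-0.15,-1],[0,0,0,0,0,-0.1,-1],[0,0,0,0,0,-0.1,-1]]'
```

```text
[[ 0.4205 -0.0068  0.015 ]
 [ 0.493  -0.0084  0.015 ]
 [ 0.4911 -0.081   0.015 ]
 [ 0.4164 -0.0792  0.015 ]] [ 0.4552591 -0.0438606  0.015    ]
clock: 25.4
tcp_pos: [0.456, -0.138, -0.0034]
orientation: [-0.706, 0.708, 0.004, 0.003]
ft_force: [0.2, 0.2, -1.4]
width: 0.0352
```

```bash
python3 -m crank '[[0,0,0,-0.1,0,-0.1,-1],[0,0,0,0,0,-0.1,-1]]'
```

```text
clock: 25.6
tcp_pos: [0.4558, -0.1381, -0.0042]
orientation: [-0.706, 0.709, 0.005, 0.004]
ft_force: [-1.4, 0.9, 16.1]
width: 0.0354
```

```bash
python3 -m crank '[[0,0,0,0,0,0.1,-0.4],[0,0,0,0,0,0,0],[0,0,0,0,0,0,0.4],[0,0,0,0,0,0,0.8],[0,0,0,0,0,0,1],[0,0,0,0,0,0,1],[0,0,0,0,0,1,1],[0,0,0,0,0,2,1]]'; python3 -m crank '[[0,0,0,0,0,4,1],[0,0,0,0,0,4,1],[0,0,0,0,0,4,1],[0,0,0.1,2,2,1.5,1],[0,0,0.13,3,3,0,1],[0,0,0.13,3,3,0,1],[0,0,0.13,3,3,0,1],[0,0,0.13,3,2,0,1]]'; python3 -m crank '[[0,0,0.13,3,0,0,1],[0,0,0.13,1,0,0,1],[0,0,0.1,0,0,0,1],[0,0,0,0,0,0,1],[0,0,0,0,0,0,1]]'; python3 look.py w9; python3 - <<'E'
from plant import *
from h import *
q=read_state()['orientation'];m=R.from_quat([q[1],q[2],q[3],q[0]]).as_matrix();print(m.round(3))
f=grab_frame('scene');cv2.imwrite('pics/c9.png',cv2.resize(f['image'][180:300,180:380],None,fx=4,fy=4))
E
```

```text
clock: 26.4
tcp_pos: [0.4542, -0.1377, 0.0265]
orientation: [-0.706, 0.708, 0.003, 0.002]
ft_force: [-1.2, -0.8, 1.0]
width: 0.0868
clock: 27.2
tcp_pos: [0.594, -0.0088, 0.1777]
orientation: [-0.669, 0.675, 0.226, -0.214]
ft_force: [0.5, 0.2, 0.1]
width: 0.0929
clock: 27.7
tcp_pos: [0.6376, -0.0019, 0.1798]
orientation: [-0.617, 0.619, 0.351, -0.336]
ft_force: [0.3, -0.1, -0.2]
width: 0.093
27.7 [ 0.6376 -0.0019  0.1798]
[[ 0.528  0.02  -0.849]
 [ 0.849  0.009  0.529]
 [ 0.018 -1.    -0.012]]
```

View pics/w9.png

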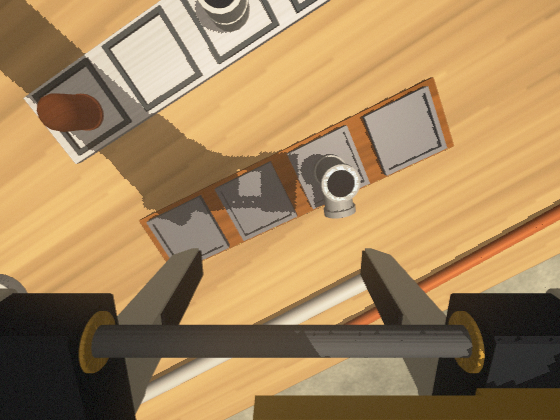

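View pics/c9.png

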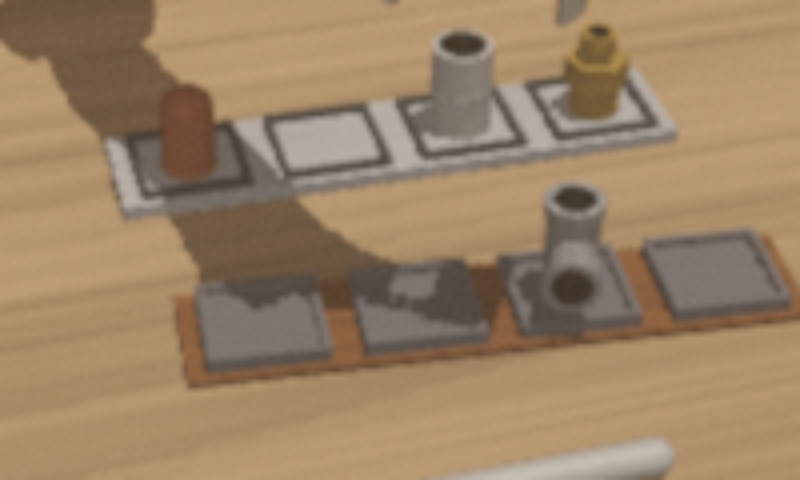

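```bash
python3 - <<'E'
from h import *
f=dict(np.load('w9.npz')); c=hit(f,[(341,182)],.081)[0];print(c.round(4))
z=f['z_map'];v,u=np.nonzero(z>0);d=z[v,u]
X=np.stack([(u-f['cx'])*d/f['fx'],-(v-f['cy'])*d/f['fy'],-d,np.ones_like(d)],1)@cam2w(f).T
P=X[:,:3]; m=(P[:,2]>.022)&(P[:,2]<.066); P=P[m]-[.656,.058,0]; r=np.hypot(P[:,0],P[:,1]); P=P[(r>.023)&(r<.046)]
print(len(P),P.mean(0).round(4),np.degrees(np.arctan2(P[:,1].mean(),P[:,0].mean())))
P=P[np.hypot(P[:,0],P[:,1])>.034]; print(len(P),P.mean(0).round(4),np.degrees(np.arctan2(P[:,1].mean(),P[:,0].mean())))
E
```

```text
[0.6542 0.058  0.081 ]
516 [ 0.0293 -0.0149  0.0571] -26.979950987843473
276 [ 0.0336 -0.0157  0.0575] -25.08781716275466
```

```bash
python3 -m crank '[[-0.009,0.02,0.1,0.8,2,0,1],[0,0,0.05,0.6,2,-1,1],[0,0,0,0.2,1.2,-2,1],[0,0,0,0,0,-2,1],[0,0,0,0,0,0,1],[0,0,0,0,0,0,1]]';python3 - <<'E'
from plant import *
from h import *
q=read_state()['orientation'];m=R.from_quat([q[1],q[2],q[3],q[0]]).as_matrix();print(m.round(3))
E
```

```text
clock: 28.4
tcp_pos: [0.6521, 0.0539, 0.1283]
orientation: [-0.59, 0.591, 0.389, -0.389]
ft_force: [0.0, -0.8, -0.0]
width: 0.093
[[ 0.394 -0.    -0.919]
 [ 0.919 -0.001  0.394]
 [-0.001 -1.    -0.   ]]
```

Jaw axis 66.8°, no tilt. Small correction, then down with the tips just above the tee as a check.

```bash
python3 -m crank '[[0,0,0,0.3,0.4,-1,1],[0,0,0,0,0,-2,1],[0,0,0,0,0,-1,1],[0,0,0,0,0,0,1],[0,0,0,0,0,0,1]]'; python3 look.py w10
```

```text
clock: 28.9
tcp_pos: [0.6577, 0.0584, 0.0895]
orientation: [-0.589, 0.592, 0.39, -0.387]
ft_force: [-0.5, -0.2, -0.4]
width: 0.0932
28.9 [0.6577 0.0584 0.0895]
```

View pics/w10.png

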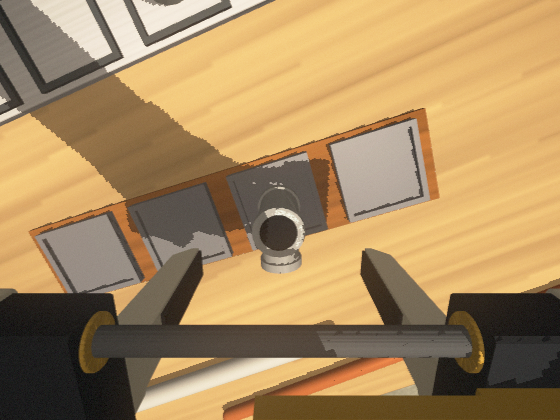

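```bash
python3 -m crank '[[0,0,0,-0.1,0,-2,1],[0,0,0,0,0,-2,1],[0,0,0,0,0,-2,1],[0,0,0,0,0,-1.3,1],[0,0,0,0,0,0,1],[0,0,0,0,0,0,1]]'
```

```text
clock: 29.55
tcp_pos: [0.6622, 0.0586, 0.0209]
orientation: [-0.588, 0.595, 0.394, -0.382]
ft_force: [0.2, 0.2, 0.1]
width: 0.0928
```

```bash
python3 - <<'E'
from plant import *
from h import *
q=read_state()['orientation'];m=R.from_quat([q[1],q[2],q[3],q[0]]).as_matrix();print(m.round(3)[:,1])
E
python3 -m crank '[[0,0.018,0,-0.6,0,-1.2,1],[0,0,0,0,0,-0.8,1],[0,0,0,0,0,0,1],[0,0,0,0,0,0,1]]'; python3 - <<'E'
from plant import *
from h import *
q=read_state()['orientation'];m=R.from_quat([q[1],q[2],q[3],q[0]]).as_matrix();print(m.round(3)[:,1])
E
```

```text
[ 0.02   0.001 -1.   ]
clock: 29.95
tcp_pos: [0.6576, 0.0589, 0.0019]
orientation: [-0.591, 0.592, 0.39, -0.386]
ft_force: [0.0, 0.1, 0.5]
width: 0.0935
[ 0.005  0.002 -1.   ]
```

```bash
python3 -m crank '[[0,0.004,0,-0.2,-0.1,-0.5,0.5],[0,0,0,0,0,0,0],[0,0,0,0,0,0,-0.5],[0,0,0,0,0,0,-1],[0,0,0,0,0,0,-1],[0,0,0,0,0,0,-1],[0,0,0,0,0,0,-1],[0,0,0,0,0,0,-1]]' 25; python3 -m crank '[[0,0,0,0,0,0,-1],[0,0,0,0,0,0,-1],[0,0,0,0,0,0,-1]]' 25; python3 look.py w11
```

```text
clock: 30.75
tcp_pos: [0.6563, 0.0578, -0.0025]
orientation: [0.591, -0.591, -0.389, 0.387]
ft_force: [0.0, 0.7, -0.2]
width: 0.0369
clock: 31.05
tcp_pos: [0.6563, 0.0578, -0.0025]
orientation: [0.592, -0.591, -0.389, 0.387]
ft_force: [-0.2, -0.9, -0.4]
width: 0.0372
31.05 [ 0.6563  0.0578 -0.0025]
```

View pics/w11.png

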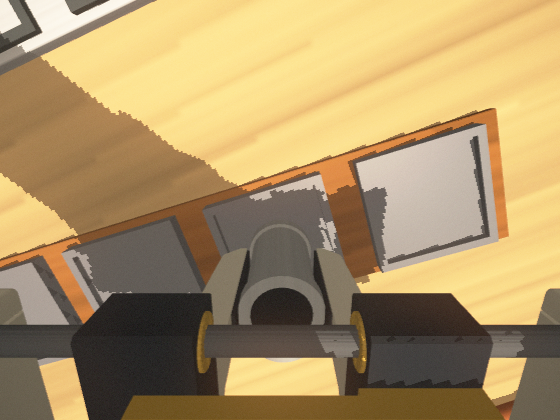

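```bash
python3 -m crank '[[0,0,0,0,0,0.7,-1],[0,0,0,0,0,2,-1],[0,0,0,0,0,2.5,-1],[0,0,0,0,0,2.5,-1],[0,0,0,0,0,2,-1],[0,0,0,0,0,0.5,-1],[0,0,0,0,0,0,-1]]' 25; python3 -m crank '[[0,0,0,-1.5,-0.8,0,-1],[0,0,0,-3.3,-1.6,0,-1],[0,0,0,-3.5,-1.8,0,-1],[0,0,0,-3.5,-1.8,0,-1],[0,0,0,-3.5,-1.8,0,-1],[0,0,0,-2.5,-1.3,0,-1],[0,0,0,0,0,0,-1],[0,0,0,0,0,0,-1]]'; python3 -m crank '[[0,0,0,0,0,0,-1],[0,0,0,0,0,0,-1]]'; python3 - <<'E'
from plant import *
from h import *
q=read_state()['orientation'];m=R.from_quat([q[1],q[2],q[3],q[0]]).as_matrix();print(m.round(3)[:,:2])
E
```

```text
clock: 31.8
tcp_pos: [0.6514, 0.0572, 0.1007]
orientation: [0.593, -0.589, -0.386, 0.39]
ft_force: [1.0, -0.8, -2.4]
width: 0.0373
clock: 32.6
tcp_pos: [0.4585, -0.0355, 0.0918]
orientation: [0.597, -0.585, -0.381, 0.395]
ft_force: [1.1, 0.2, -1.7]
width: 0.037
clock: 32.8
tcp_pos: [0.4599, -0.0346, 0.0912]
orientation: [0.597, -0.585, -0.382, 0.395]
ft_force: [-0.4, 0.6, -1.7]
width: 0.0375
[[ 0.396 -0.024]
 [ 0.918  0.004]
 [-0.006 -1.   ]]
```

```bash
python3 -m crank '[[-0.004,-0.022,0,-0.3,-0.7,0,-1],[0,0,0,0,0,0,-1],[0,0,0,0,0,-1.5,-1],[0,0,0,0,0,-2,-1],[0,0,0,0,0,-1,-1],[0,0,0,0,0,0,-1],[0,0,0,0,0,0,-1]]'; python3 - <<'E'
from plant import *
from h import *
q=read_state()['orientation'];m=R.from_quat([q[1],q[2],q[3],q[0]]).as_matrix();print(m.round(3)[:,:2])
E
```

```text
clock: 33.5
tcp_pos: [0.4652, -0.0366, 0.0452]
orientation: [-0.589, 0.59, 0.393, -0.388]
ft_force: [-0.3, -0.0, -2.1]
width: 0.0371
[[ 0.39   0.006]
 [ 0.921  0.003]
 [ 0.006 -1.   ]]
```

```bash
python3 -m crank '[[0,0.004,0,-0.8,-0.6,-1,-1],[0,0,0,0,0,-0.8,-1],[0,0,0,0,0,0,-1],[0,0,0,0,0,0,-1]]'
```

```text
clock: 33.9
tcp_pos: [0.4609, -0.0416, 0.0287]
orientation: [-0.589, 0.59, 0.394, -0.387]
ft_force: [0.2, -1.1, -2.1]
width: 0.0369
```

```bash
python3 -m crank '[[0,0.006,0,-0.6,-0.1,-1.2,-1],[0,0,0,-0.1,0,-0.8,-1],[0,0,0,0,0,-0.3,-1],[0,0,0,0,0,0,-1]]'; python3 - <<'E'
from plant import *
from h import *
q=read_state()['orientation'];m=R.from_quat([q[1],q[2],q[3],q[0]]).as_matrix();print(m.round(3)[:,:2])
E
```

```text
clock: 34.3
tcp_pos: [0.4573, -0.0418, 0.0067]
orientation: [-0.589, 0.59, 0.395, -0.387]
ft_force: [0.7, -0.1, -3.0]
width: 0.0371
[[ 0.389  0.009]
 [ 0.921  0.004]
 [ 0.008 -1.   ]]
```

```bash
python3 -m crank '[[-0.004,0.008,0,-0.1,-0.1,-0.4,-1],[0,0,0,0,0,-0.2,-1],[0,0,0,0,0,-0.1,-1],[0,0,0,0,0,-0.1,-1]]'
```

```text
clock: 34.7
tcp_pos: [0.4578, -0.0426, -0.0011]
orientation: [-0.589, 0.59, 0.392, -0.39]
ft_force: [0.6, -0.7, -3.4]
width: 0.0372
```

```bash
python3 -m crank '[[0,0,0,0,0,-0.1,-1],[0,0,0,0,0,-0.1,-1],[0,0,0,0,0,-0.1,-1]]'
```

```text
clock: 35.0
tcp_pos: [0.4582, -0.0428, -0.0027]
orientation: [-0.588, 0.59, 0.392, -0.39]
ft_force: [-3.2, -0.3, 13.6]
width: 0.0374
```

```bash
python3 -m crank '[[0,0,0,0,0,0.1,-0.4],[0,0,0,0,0,0,0],[0,0,0,0,0,0,0.3],[0,0,0,0,0,0,0.3],[0,0,0,0,0,0,0.3],[0,0,0,0,0,0,0.3]]'; python3 -m crank '[[0,0,0,0,0,1,0.3],[0,0,0,0,0,2,0.3],[0,0,0,0,0,3,0.3],[0,0,0,0,0,4,0.3],[0,0,0,0,0,4,0.3],[0,0,0,3,0,2,0.3],[0,0,0,4,0,0,0.3],[0,0,0,4,0,0,0.3]]'; python3 -m crank '[[0,0,0,4,-1.5,0,0.3],[0,0,0,4,-1.5,0,0.3],[0,0,0,0,0,0,0.3],[0,0,0,0,0,0,0.3]]'; python3 - <<'E'
from plant import *
from h import *
for n in ('scene','side'):
    f=grab_frame(n); np.savez(n+'12.npz',**f)
    b=f['image'][170:300,170:390] if n=='scene' else f['image'][120:300,180:400]
    cv2.imwrite(f'pics/{n}12.png',cv2.resize(b,None,fx=3.5,fy=3.2))
E
```

```text
clock: 35.6
tcp_pos: [0.4595, -0.0428, -0.0009]
orientation: [-0.588, 0.591, 0.393, -0.389]
ft_force: [-0.3, -0.0, -0.2]
width: 0.0606
clock: 36.4
tcp_pos: [0.5646, -0.0431, 0.1717]
orientation: [-0.588, 0.591, 0.392, -0.391]
ft_force: [0.8, -0.5, -0.4]
width: 0.0604
clock: 36.8
tcp_pos: [0.6506, -0.0727, 0.1741]
orientation: [-0.587, 0.59, 0.394, -0.389]
ft_force: [-1.1, -0.7, -0.1]
width: 0.0606
```

View pics/scene12.png

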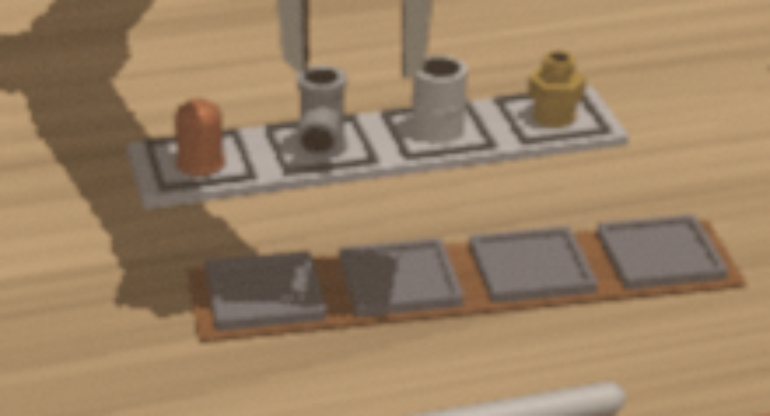

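View pics/side12.png

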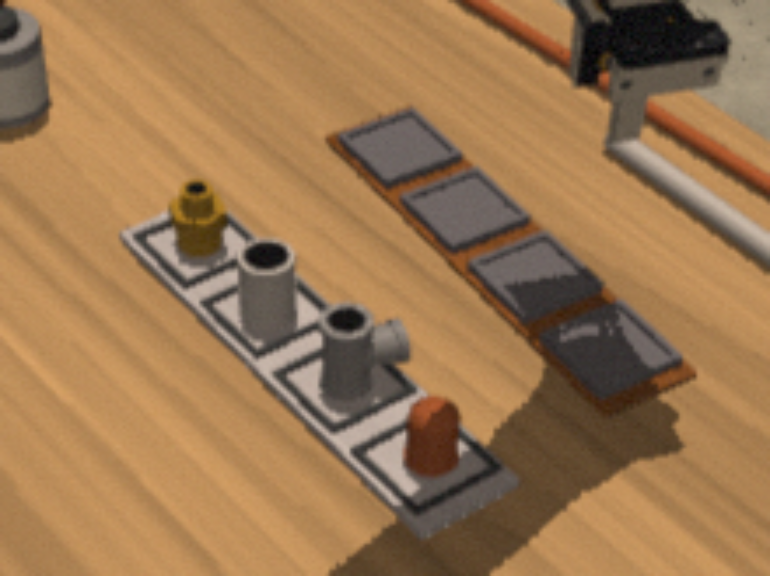

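```bash
python3 - <<'E'
from h import *
from scipy.optimize import least_squares
c=np.array([.457,.005]);a=-.029
g={'cap':(-.1425,.018,(.02,.055),60),'tee':(-.0475,.017,(.065,.072),70),'tube':(.0475,.021,(.02,.073),64),'hex':(.1425,.0125,(.056,.072),62)}
for n in ('scene','side'):
    W=cloud(dict(np.load(n+'12.npz')))[0]
    W[:,2]-= -.0023 if n=='scene' else .0003
    for k,(y,r,(lo,hi),h) in g.items():
        p=c+y*np.array([-np.sin(a),np.cos(a)])
        d=np.hypot(W[:,0]-p[0],W[:,1]-p[1])
        P=W[(d<.03)&(W[:,2]>lo)&(W[:,2]<hi)]
        s=least_squares(lambda q:np.hypot(P[:,0]-q[0],P[:,1]-q[1])-r,p,loss='soft_l1',f_scale=.001)
        e=s.x-p
        t=W[(d<.03)&(W[:,2]<.12),2]
        print(n,k,len(P),'off mm',(e*1000).round(1),'top',np.percentile(t,99).round(4),'expect',.011+h/1000)
E
```

```text
scene cap 151 off mm [ 4.2 -1.6] top 0.0708 expect 0.071
scene tee 22 off mm [2.1 0.3] top 0.0837 expect 0.081
scene tube 264 off mm [-0.5 -1.3] top 0.0769 expect 0.075
scene hex 62 off mm [1.9 0.2] top 0.0743 expect 0.073
side cap 144 off mm [4.  0.4] top 0.0722 expect 0.071
side tee 18 off mm [0.7 1. ] top 0.0841 expect 0.081
side tube 261 off mm [-0.9  0.9] top 0.0789 expect 0.075
side hex 60 off mm [1.6 2.4] top 0.0758 expect 0.073
```

All four stand within about 5 mm of their pocket centres, upright and at floor height, and the arm is clear.

```bash
python3 -m crank '[[0,0,0,0,0,0,0.3],[0,0,0,0,0,0,0.3]]'; python3 -c "
from plant import ticket; print(ticket.hand_in())"
```

```text
clock: 37.1
tcp_pos: [0.6476, -0.0719, 0.1751]
orientation: [-0.587, 0.59, 0.394, -0.39]
ft_force: [-0.7, 1.0, -1.1]
width: 0.0603
the job is handed in; nothing more can be done
None
```

All four fittings are in the aluminium strip in reverse order, and I handed the job in at about 37 s. From the robot's left to right the board held cap, tee, tube, hex; the strip now holds hex, tube, tee, cap. `hand_in` gave no verdict.

**Last checks:** both fixed cameras show every fitting upright in its own pocket. The axes are within about 4.5 mm of the pocket centres, and the cap is the farthest off, about 4 mm across the strip. The tops measure between 0 and 4 mm of the expected heights, which is about the depth noise. The gripper is open and clear of everything. I never moved near the tin, tape or wrench, but I did not measure their positions again at the end.

**What disagreed:**
- **TCP height:** the fixed cameras put the real fingertips about 30 mm above the reported TCP, not at it. I noticed only after the tube was already placed, gripped near its top. My first close on the hex therefore caught its thin top, so I opened without lifting, lowered about 30 mm and gripped again. I used that offset for the cap and tee as well.
- **Hex grip width:** the gripper read about 44 mm on the hexagon, where 39 mm across flats was expected. The wrist picture showed it aligned on the flats, and it held firmly through the move.

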